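# Open the glue press and rack the balcony floor

### The job

The glue has set: wind the hand press open by the handle of its red wheel until you feel the platen come up snug against the brass stop collars, without jamming it there. Then draw the glued balcony floor out endways without scraping it on the platen, and lay it flat, battens up, along the free side of the drying rack (set it down, do not drop it), leaving the press open and everything else where it is.

Things in the scene. Friction and masses are not known exactly. Their poses are not given: they have to be found in the camera images.
- press: Green cast glue press, fixed to the bench: base 275 mm (its x) by 150 mm (its y), steel bed at height 68 mm, two upright columns on its x axis 108 mm either side of the middle, crosshead 275 x 56 mm at heights 178 to 212 mm. Origin: middle of the base on the bench top, on the screw axis; z up. The way through between the columns runs along its y.
- platen: Pressing plate 86 x 80 mm with a green crossbar whose ears slide on the columns. Origin: middle of its underside, on the screw axis. Starts just touching the work; moves only up and down, with the wheel. Brass stop collars (39 mm across) clamped round the columns 18 to 25 mm above the ears stop it dead; how far differs each time and is not measured: it has to be felt.
- hub (a point): Centre of the red handwheel (rim 66 mm radius to the middle of its 16 mm round bar), on the upright screw axis; 240 mm above the bench at the start. The wheel stands level above the crosshead. Turned anticlockwise seen from above, wheel, screw and platen rise together 12 mm a turn; clockwise lowers them. It stays where it is left. Turning takes about 4 N at the handle; at the stop, 10 to 20 N is snug and over about 30 N jams it.
- grip (a point): Middle of the upright black handle on the wheel's rim, a plain cylinder 22 mm across and 61 mm tall, 66 mm from the wheel's axis; this point lies 34 mm above the handle's foot and 49 mm above the hub point, and 27 mm below the handle's top. The sleeve revolves freely on its pin, so a hand that keeps its direction can carry it round many turns. It rises with the wheel.
- panel: The glued work, a pine balcony floor 52 mm (x) by 300 mm (y) by 12 mm, lying through the press along its y and sticking out about 80 mm beyond the bed at both ends, with two cross battens 15 mm wide and 10 mm high on top, at y = +-64 mm, one either side of the platen. 0.10 to 0.17 kg. Origin: middle of its underside; z up.
- rack: Low slatted wooden drying rack, fixed: 205 mm (its x) by 230 mm (its y), slat tops at height 26 mm. Origin: middle of its underside, z up. Work lies along its y with both ends overhanging; the half with x above 0 is free, and x = +50 mm is the middle of that half.
- dry_panel: A second balcony floor, same as the glued one, already drying on the rack at about x = -50 mm of the rack. To be left alone. Origin: middle of its underside.
- glue: White glue bottle with orange cap, 54 mm across, 150 mm high, standing; leave alone. Origin: middle of its foot.
- drill: Blue cordless drill standing on its battery, about 206 mm high; leave alone. Origin: under the middle of the battery.
- tape: Roll of masking tape lying flat, 100 mm across, 25 mm high; leave alone. Origin: middle of its underside.
- jar: White cup, 72 mm across, 85 mm high; leave alone. Origin: middle of its foot.
- offcut: Chipboard offcut 160 x 55 x 18 mm lying flat; leave alone. Origin: middle of its underside.
- bark: Piece of bark about 130 x 50 x 23 mm; leave alone. Origin: middle of its underside.
- screwdriver: Screwdriver with red handle lying on the bench; leave alone. Origin: under its middle.

How it is judged:
By the outcome, as a careful person would: the job done as asked, in the order asked, and still so for the second after the job is handed in, with the robot touching nothing.
It also fails if it takes over 72 s, if anything falls off the work surface, if the arm or the gripper's body presses on something with over 40 N, if the wrist force passes 120 N, or if a joint passes its speed limit or range.

### The arm

A 6-joint arm with a two-finger parallel gripper is mounted at the origin on the work surface. World frame = base frame: x ahead of the robot, y to its left, z up, the work surface at z = 0. Lengths are in m, angles in rad, forces in N, time in s.
With the tool pointing down it reaches from about 0.425 to 1.125 m from the base axis. Payload 14.9 kg.
Tool frame: the origin (TCP) lies at the very end of the fingers, on their centre line; the grasp point (between the pads) lies 19 mm behind it; z points along the fingers, y is the direction in which the jaws open and shut (so a half turn about z gives the same grasp; the last joint's range is limited). The gripper opens to 91 mm and grips with 3 to 60 N. Pads are 32 mm wide; open, the fingers measure 118 mm over their backs; the gripper's body (76 mm by 178 mm) begins 60 mm behind the grasp point.
Start: joints at [-1.162, 0.379, 1.734, -0, 1.028, -0.033], TCP at [0.299, -0.633, 0.214] pointing down, gripper open.
Joint ranges: [-2.77, 2.77], [-0.74, 2.19], [0, 2.66], [-1.06, 4.2], [0.31, 2.87], [-3.08, 3.08]. Speed limits (rad/s): [1.89, 1.89, 2.39, 3.14, 3.14, 3.14].

### API

Orientations are given as [roll, pitch, yaw] about the fixed x, y, z axes, in that order (R = Rz(yaw) Ry(pitch) Rx(roll)).
In Python, from bench import env gives the robot as it stands.
- The arm moves only by the tool apply_moves, never from a script. Its argument "deltas" is one flat list of numbers, 7 for each row, row after row: the shift along the tool's x, y, z in cm, then the turn, a rotation vector about the tool's x, y, z in rad, then the finger opening in cm, from 0 to 9.12. A call has 1 to 12 rows; each row shifts and turns the commanded pose from where the row before left it, along the tool's axes as they then stand; what a row does not reach is not made up. A row lasts 1/12 s, in which the tool goes at most 41.7 mm and 7.16 degrees, less where a joint would pass 70% of its speed; a pose out of reach is approached as far as the arm can. A call is refused whole if a number of a shift passes 4.17 or a number of a turn 0.125, either way. A call with a gripper value outside its range is refused whole. The fingers move at their own pace and stop on an object; "newtons" is the grip in N (left out, the last holds). Time passes only in rows, so rows that do not move let the fingers close. It gives the time, the measured TCP pose, the force and the opening at its end, in the units of the state.
- env.observe(): the state, without advancing time (a new reading comes with each control period).
- env.grab_frame(name): name is "scene" or "top" or "wrist"; returns (picture, depth): 480x640x3 uint8, red, green, blue; 480x640 float32, m along the optical axis (not along the pixel's ray), 0 where there is no reading.
- env.camera_params(name): a dict with "fovy" (degrees; the focal length in pixels is half the picture's height over the tangent of half this angle, whatever the lens; pixels are square), "cx", "cy" (the principal point, pixels), "dist_coeffs" ([k1, k2, p1, p2, k3] as OpenCV has them; the pictures are not rectified), "view" (4x4, takes a point from world to camera coordinates). Camera axes: x right, y up, looking along -z (the intrinsics and any distortion apply to the point x, -y, -z); pixel columns grow to the right and rows downward; lengths in m; the calibration is good to about 2 mm. A picture is of the moment at which its call begins: read the wrist's pose just before it. camera_params takes no time and is no camera call; for the wrist camera it gives the pose at the moment of the call.
- env.job_done(): hands the job in, once; it reports no verdict.
The state is a dict: "time_s": time; "joints": joint angles; "qd": joint speeds; "joint_torque": joint torques, N m; "tool_pos": TCP position; "tcp_rot": TCP orientation; "ft_force": force on the tool from outside, world axes, zero at the start; "wrist_torque": the same for the moment, N m; "gripper_width": opening from 0.0 (shut) to 1.0 (fully open).
Only numpy, scipy, OpenCV 4.12 (cv2) and the standard library are available. Lean on these libraries where they do the work, as an engineer would, in place of code of your own. Each camera call takes 0.05 s, during which the arm holds its last target.

## Working session

There is one attempt and no reset: what is moved stays moved. The work goes in short steps, Python scripts to look and compute and a tool call to move; the robot and the scene stay as the last step left them, time stands still between calls to the robot, and variables do not carry over. Pictures are saved under pics/ and viewed, and the job is handed in when it is done.

Besides the shell and the picture viewer there is one more tool, called as a command line: name --argument value ..., lists and objects as JSON in quotes. apply_moves: Moves the arm, as the interface text tells. Its arguments: {"type":"object","properties":{"deltas":{"type":"array","items":{"type":"number"}},"newtons":{"type":"number"}},"required":["deltas"]}

```bash
ls; mkdir -p pics; python3 - <<'E'
from bench import env
import cv2,numpy as np
np.set_printoptions(precision=4,suppress=True)
print(env.observe())
for n in ["scene","top"]:
    p,d=env.grab_frame(n)
    cv2.imwrite(f"pics/{n}0.png",p[:,:,::-1]); np.savez(f"pics/{n}0.npz",p=p,d=d)
    c=env.camera_params(n);print(n,c)
print(env.camera_params("wrist"))
E
```

```text
pics
{'time_s': 0.0, 'joints': array([-1.1623,  0.3794,  1.7348, -0.    ,  1.0285, -0.0333]), 'qd': array([ 0.0007,  0.0001, -0.001 , -0.0015,  0.0007,  0.0006]), 'joint_torque': array([  0.0044, -76.3723, -43.4372,   0.0652,   0.0425,  -0.0001]), 'tool_pos': array([ 0.2992, -0.6324,  0.2133]), 'tcp_rot': array([-3.1406, -0.    ,  0.4419]), 'ft_force': array([ 1.3913, -0.4507,  0.1324]), 'wrist_torque': array([-0.0612, -0.0152, -0.0253]), 'gripper_width': 0.9967736674077771}
scene {'fovy': 54.23601436920637, 'cx': 313.62443106355386, 'cy': 239.20200259918846, 'dist_coeffs': array([0.0037, 0.    , 0.    , 0.    , 0.    ]), 'view': array([[-0.9792, -0.2025, -0.0154,  0.5528],
       [ 0.1164, -0.6217,  0.7746, -0.2013],
       [-0.1664,  0.7567,  0.6323, -1.2879],
       [ 0.    ,  0.    ,  0.    ,  1.    ]])}
top {'fovy': 43.35142798369488, 'cx': 318.5577748513161, 'cy': 235.91863401015382, 'dist_coeffs': array([0.0261, 0.    , 0.    , 0.    , 0.    ]), 'view': array([[-0.0205, -0.9998, -0.0026,  0.027 ],
       [ 0.998 , -0.0207,  0.0598, -0.561 ],
       [-0.0598, -0.0013,  0.9982, -1.7362],
       [ 0.    ,  0.    ,  0.    ,  1.    ]])}
{'fovy': 67.46084059109488, 'cx': 329.7763932895577, 'cy': 243.67387919628453, 'dist_coeffs': array([-0.045,  0.   ,  0.   ,  0.   ,  0.   ]), 'view': array([[ 0.4277, -0.9039, -0.0008, -0.6997],
       [ 0.8755,  0.4145, -0.2482,  0.0285],
       [ 0.2247,  0.1055,  0.9687, -0.3901],
       [ 0.    ,  0.    ,  0.    ,  1.    ]])}
```

View pics/scene0.png

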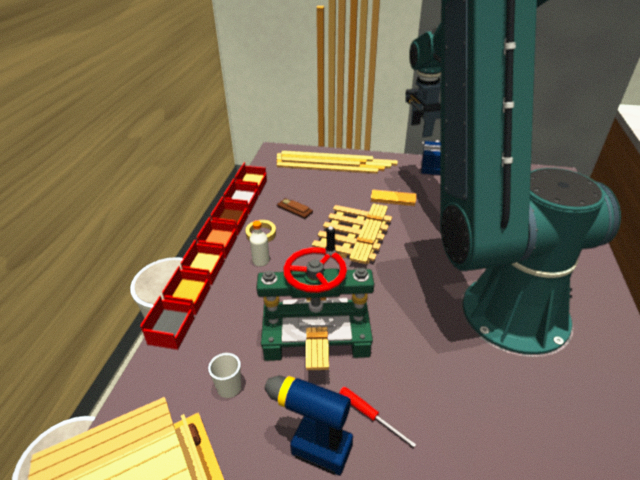

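View pics/top0.png

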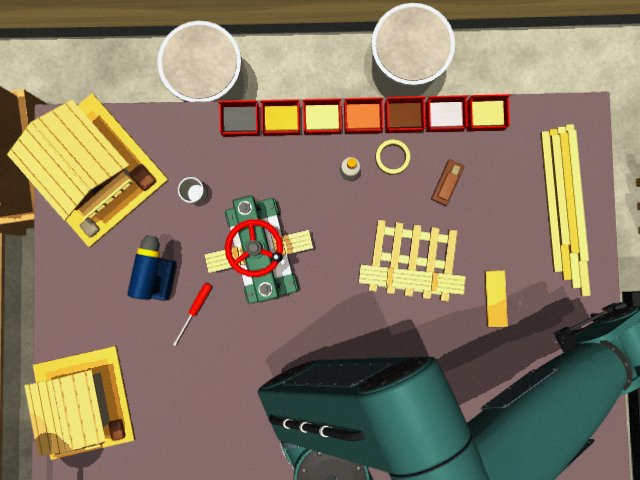

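Top view: wheel centre (253,248), handle (277,257), panel ends (207,262)/(312,240), rack about (412,262) with the dry panel on the robot side (row 280). The far half is free. Next I'll measure these.

```bash
cat > h.py <<'E'
import numpy as np,cv2,json
from bench import env
np.set_printoptions(precision=4,suppress=True)
def K(c):
    f=240/np.tan(np.radians(c["fovy"])/2); return np.array([[f,0,c["cx"]],[0,f,c["cy"]],[0,0,1.]])
def ray(c,uv):
    n=cv2.undistortPoints(np.array(uv,float).reshape(-1,1,2),K(c),c["dist_coeffs"]).reshape(-1,2)
    d=np.c_[n[:,0],-n[:,1],-np.ones(len(n))]
    R=c["view"][:3,:3];t=c["view"][:3,3]
    return -R.T@t, d@R
def plane(c,uv,z):
    o,d=ray(c,uv); s=(z-o[2])/d[:,2]; return o+d*s[:,None]
def cloud(c,D,mask):
    v,u=np.nonzero(mask&(D>0)); o,d=ray(c,np.c_[u,v]); return o+d*D[v,u][:,None]
def proj(c,P):
    P=np.atleast_2d(P);R=c["view"][:3,:3];t=c["view"][:3,3];q=P@R.T+t
    q=q*[1,-1,-1]; return cv2.projectPoints(q,np.zeros(3),np.zeros(3),K(c),c["dist_coeffs"])[0].reshape(-1,2)
E
cat > m1.py <<'E'
from h import *
z=np.load("pics/top0.npz");p,D=z["p"],z["d"];c=env.camera_params("top")
hsv=cv2.cvtColor(p,cv2.COLOR_RGB2HSV)
H,W=D.shape;uu,vv=np.meshgrid(np.arange(W),np.arange(H))
reg=lambda a,b,e,f:(uu>=a)&(uu<b)&(vv>=e)&(vv<f)
red=((hsv[...,0]<6)|(hsv[...,0]>174))&(hsv[...,1]>180)&(hsv[...,2]>90)&reg(215,295,205,290)
P=cloud(c,D,red);print("red",len(P),P.min(0),P.max(0),np.median(P,0))
v,u=np.nonzero(red);(cu,cv),r=cv2.minEnclosingCircle(np.c_[u,v].astype(np.float32));print(cu,cv,r,plane(c,[[cu,cv]],.240))
# wood
wood=(hsv[...,0]>15)&(hsv[...,0]<35)&(hsv[...,1]>60)&(hsv[...,2]>120)
for nm,rg in [("panelL",reg(195,232,235,285)),("panelR",reg(285,325,220,265)),("rack",reg(350,475,215,305)),("offcut",reg(480,515,265,335))]:
    P=cloud(c,D,wood&rg);print(nm,len(P),P.min(0),P.max(0),np.median(P,0))
    v,u=np.nonzero(wood&rg);rc=cv2.minAreaRect(np.c_[u,v].astype(np.float32));b=cv2.boxPoints(rc);print(rc,b)
    zz={"panelL":.08,"panelR":.08,"rack":.036,"offcut":.018}[nm]
    print(plane(c,b,zz))
bl=(hsv[...,2]<60)&reg(262,292,245,270)
P=cloud(c,D,bl&(D<1.55));print("blk",P.max(0),P.min(0),np.median(P,0))
big=cv2.resize(p[190:310,190:480,::-1],None,fx=2.7,fy=2.7,interpolation=cv2.INTER_CUBIC);cv2.imwrite("pics/top0b.png",big)
z=np.load("pics/scene0.npz");cv2.imwrite("pics/scene0b.png",cv2.resize(z["p"][210:390,230:410,::-1],None,fx=3.3,fy=3.3,interpolation=cv2.INTER_CUBIC))
E
python3 m1.py
```

```text
red 1116 [ 0.4498  0.1078 -0.0004] [0.5944 0.2701 0.3163] [0.5195 0.1851 0.2457]
253.53488159179688 247.39535522460938 29.12213897705078 [[0.5223 0.1802 0.24  ]]
panelL 414 [ 0.4634  0.264  -0.0105] [0.5241 0.3535 0.0893] [0.4933 0.3025 0.0789]
((217.03277587890625, 260.63934326171875), (19.353824615478516, 22.789413452148438), 76.75948333740234) [[203.7246 253.8295]
 [225.9082 248.6098]
 [230.341  267.4492]
 [208.1574 272.6689]]
[[0.5142 0.3369 0.08  ]
 [0.5274 0.2749 0.08  ]
 [0.4746 0.2631 0.08  ]
 [0.4614 0.3251 0.08  ]]
panelR 513 [ 0.5115  0.0342 -0.0091] [0.5753 0.1101 0.0924] [0.5418 0.0736 0.0795]
((296.8882141113281, 241.74705505371094), (19.415279388427734, 28.09249496459961), 77.47119140625) [[281.0706 235.3176]
 [308.4941 229.2235]
 [312.7059 248.1765]
 [285.2823 254.2706]]
[[0.5615 0.1202 0.08  ]
 [0.577  0.0432 0.08  ]
 [0.5236 0.0324 0.08  ]
 [0.5082 0.1093 0.08  ]]
rack 4896 [ 0.3665 -0.409  -0.0106] [ 0.6038 -0.0967  0.059 ] [ 0.465  -0.256   0.0287]
((414.52069091796875, 260.40960693359375), (106.55037689208984, 71.71660614013672), 7.72182559967041) [[356.9106 288.7845]
 [366.5467 217.7182]
 [472.1308 232.0347]
 [462.4947 303.101 ]]
[[ 0.4068 -0.0909  0.036 ]
 [ 0.6098 -0.1236  0.036 ]
 [ 0.5623 -0.4248  0.036 ]
 [ 0.3603 -0.3901  0.036 ]]
offcut 1122 [ 0.2912 -0.524  -0.0057] [ 0.4524 -0.4621  0.03  ] [ 0.3717 -0.4913  0.0176]
((496.1227111816406, 298.1990051269531), (56.53253936767578, 19.933963775634766), 87.39744567871094) [[484.8825 270.4145]
 [504.7959 269.5093]
 [507.3629 325.9836]
 [487.4495 326.8887]]
[[ 0.4518 -0.462   0.018 ]
 [ 0.4533 -0.5192  0.018 ]
 [ 0.2917 -0.5199  0.018 ]
 [ 0.2902 -0.4631  0.018 ]]
blk [0.5237 0.1605 0.3195] [0.4862 0.107  0.2221] [0.4948 0.114  0.3117]
```

View pics/top0b.png

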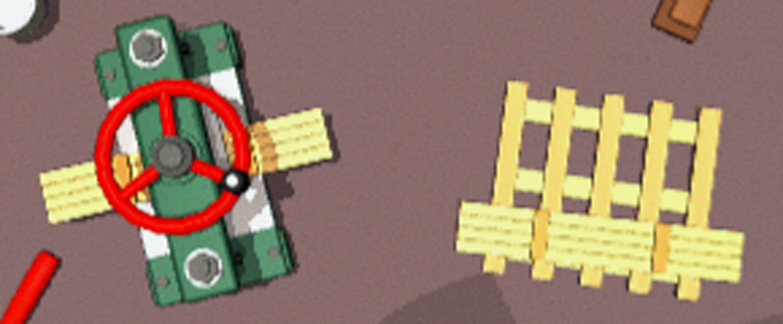

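View pics/scene0b.png

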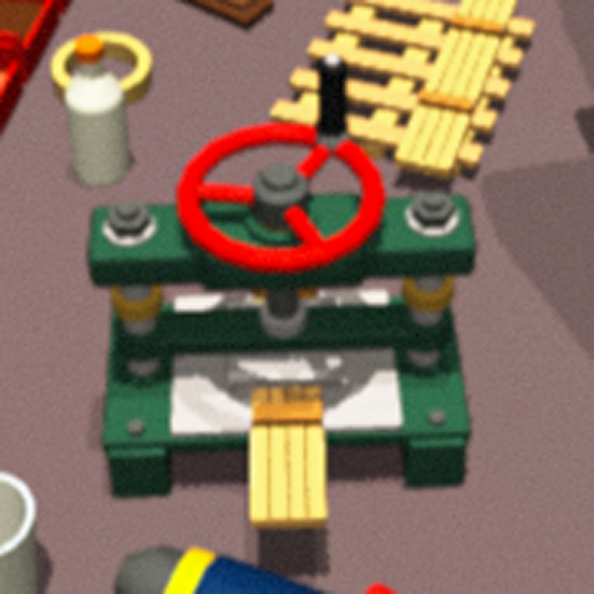

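```bash
cat > m2.py <<'E'
from h import *
ct=env.camera_params("top");cs=env.camera_params("scene")
zt=np.load("pics/top0.npz");zs=np.load("pics/scene0.npz")
Z=lambda l:np.array(l,float)/2.7+[190,190]-0.3
print("bolts top z.225",plane(ct,Z([[149,47],[205,266]]),.222), plane(ct,Z([[149,47],[205,266]]),.222).mean(0))
print("rack corners",r:=plane(ct,Z([[508,82],[722,108],[698,300],[484,272]]),.026),r.mean(0),np.linalg.norm(np.diff(r,axis=0),axis=1))
print("dry ends", plane(ct,Z([[459,202],[745,232],[740,282],[456,251]]),.038))
# wheel red ellipse in both
for nm,c,zz,(a,b,e,f) in [("top",ct,zt,(215,295,205,290)),("scene",cs,zs,(270,360,235,300))]:
    hsv=cv2.cvtColor(zz["p"],cv2.COLOR_RGB2HSV)
    m=(((hsv[...,0]<6)|(hsv[...,0]>174))&(hsv[...,1]>180)&(hsv[...,2]>80)).astype(np.uint8)
    k=np.zeros_like(m);k[e:f,a:b]=1;m*=k
    cn=max(cv2.findContours(m,cv2.RETR_EXTERNAL,cv2.CHAIN_APPROX_NONE)[0],key=len)
    hull=cv2.convexHull(cn);el=cv2.fitEllipse(cn);print(nm,el,plane(c,[el[0]],.242))
# handle top: two-view
a=(np.array([235,181.])/2.7+[190,190]-.3); b=np.array([332,62.])/3.3+[230,210]-.3
for zh in (.312,.316,.32): print("handle top",zh,plane(ct,[a],zh),plane(cs,[b],zh))
E
python3 m2.py
```

```text
bolts top z.225 [[0.6272 0.2029 0.222 ]
 [0.4184 0.1528 0.222 ]] [0.5228 0.1779 0.222 ]
rack corners [[ 0.6032 -0.1569  0.026 ]
 [ 0.5705 -0.3844  0.026 ]
 [ 0.367  -0.3519  0.026 ]
 [ 0.4011 -0.126   0.026 ]] [ 0.4855 -0.2548  0.026 ] [0.2299 0.2061 0.2285]
dry ends [[ 0.4758 -0.1005  0.038 ]
 [ 0.4381 -0.4013  0.038 ]
 [ 0.3857 -0.3942  0.038 ]
 [ 0.4242 -0.096   0.038 ]]
top ((254.04356384277344, 247.97230529785156), (51.6807975769043, 53.30165481567383), 109.98650360107422) [[0.5208 0.1787 0.242 ]]
scene ((314.3459777832031, 269.9290466308594), (44.055912017822266, 62.33515167236328), 90.7789077758789) [[0.52   0.1888 0.242 ]]
handle top 0.312 [[0.4956 0.1168 0.312 ]] [[0.4959 0.1179 0.312 ]]
handle top 0.316 [[0.4955 0.1165 0.316 ]] [[0.495  0.1229 0.316 ]]
handle top 0.32 [[0.4954 0.1162 0.32  ]] [[0.4941 0.128  0.32  ]]
```

```bash
cat >> h.py <<'E'
from scipy.spatial.transform import Rotation as Ro
def plan(p,yaw,wps):
    """rows rounded; wps (x,y,z,yaw,n,opening). start pose is commanded pose"""
    p=np.array(p,float);k=0
    for (x,y,z,w,n,g) in wps:
        for i in range(n):
            f=1/(n-i); t=p+(np.array([x,y,z])-p)*f; dw=(w-yaw)*f
            ex=np.array([np.cos(yaw),np.sin(yaw),0]);ey=np.array([np.sin(yaw),-np.cos(yaw),0]);ez=np.array([0,0,-1.])
            d=t-p; r=[round(d@ex*100,2),round(d@ey*100,2),round(d@ez*100,2)]; a=round(-dw,3)
            p=p+(ex*r[0]+ey*r[1]+ez*r[2])/100; yaw-=a
            assert max(map(abs,r))<=4.17 and np.linalg.norm(r)<=4.17 and abs(a)<=.125,(r,a)
            print(",".join(f"{v+0:g}" for v in r+[0,0,a,g]),end=",\n"); k+=1
    print("#",k,p,yaw)
    return p,yaw
E
python3 - <<'E'
from h import *
plan([.2992,-.6324,.2133],.4419,[(.40,-.55,.30,.60,4,9),(.50,-.25,.40,1.1,9,6),(.50,.117,.42,1.78,10,6)])
E
```

```text
3.16,-0.78,-2.17,0,0,-0.04,9,
3.19,-0.66,-2.17,0,0,-0.039,9,
3.21,-0.53,-2.16,0,0,-0.04,9,
3.23,-0.41,-2.17,0,0,-0.039,9,
2.8,-2.12,-1.11,0,0,-0.056,6,
2.91,-1.96,-1.11,0,0,-0.056,6,
3.02,-1.8,-1.11,0,0,-0.055,6,
3.11,-1.63,-1.11,0,0,-0.056,6,
3.2,-1.45,-1.11,0,0,-0.055,6,
3.28,-1.28,-1.11,0,0,-0.056,6,
3.34,-1.09,-1.11,0,0,-0.055,6,
3.39,-0.9,-1.12,0,0,-0.056,6,
3.44,-0.72,-1.11,0,0,-0.055,6,
3.27,-1.66,-0.2,0,0,-0.068,6,
3.38,-1.44,-0.2,0,0,-0.068,6,
3.47,-1.21,-0.2,0,0,-0.068,6,
3.54,-0.97,-0.2,0,0,-0.068,6,
3.6,-0.72,-0.2,0,0,-0.068,6,
3.64,-0.48,-0.2,0,0,-0.068,6,
3.66,-0.23,-0.2,0,0,-0.068,6,
3.67,0.02,-0.2,0,0,-0.068,6,
3.66,0.27,-0.2,0,0,-0.068,6,
3.63,0.51,-0.2,0,0,-0.068,6,
# 23 [0.5   0.117 0.42 ] 1.779900000000001
```

apply_moves --deltas '[3.2,-0.8,-2.2,0,0,-0.04,9,3.2,-0.7,-2.2,0,0,-0.04,9,3.2,-0.5,-2.2,0,0,-0.04,9,3.2,-0.4,-2.2,0,0,-0.04,9,2.8,-2.1,-1.1,0,0,-0.055,6,2.9,-2,-1.1,0,0,-0.055,6,3,-1.8,-1.1,0,0,-0.055,6,3.1,-1.6,-1.1,0,0,-0.055,6,3.2,-1.5,-1.1,0,0,-0.055,6,3.3,-1.3,-1.1,0,0,-0.055,6,3.3,-1.1,-1.1,0,0,-0.055,6,3.4,-0.9,-1.1,0,0,-0.055,6]'

```text
time_s: 1.1
tool_pos: [0.4882, -0.2817, 0.3903]
tcp_rot: [-3.141, -0.0, 1.044]
ft_force: [0.4, -0.5, -0.5]
gripper_width: 0.658
```

apply_moves --deltas '[3.4,-0.7,-1.1,0,0,-0.055,6,3.3,-1.7,-0.2,0,0,-0.068,6,3.4,-1.4,-0.2,0,0,-0.068,6,3.5,-1.2,-0.2,0,0,-0.068,6,3.5,-1,-0.2,0,0,-0.068,6,3.6,-0.7,-0.2,0,0,-0.068,6,3.6,-0.5,-0.2,0,0,-0.068,6,3.6,-0.2,-0.2,0,0,-0.068,6,3.6,0,-0.2,0,0,-0.068,6,3,0.2,0,0,0,-0.068,6]'

```text
time_s: 1.93
tool_pos: [0.4998, 0.074, 0.4172]
tcp_rot: [3.141, -0.0, 1.713]
ft_force: [0.8, 0.0, -0.2]
gripper_width: 0.657
```

```bash
python3 - <<'E'
from h import *
print(env.observe()["tool_pos"])
c=env.camera_params("wrist");p,d=env.grab_frame("wrist");np.savez("pics/w1.npz",p=p,d=d,**{k:c[k] for k in c})
cv2.imwrite("pics/w1.png",p[:,:,::-1]);o=env.observe();print(o["tool_pos"],o["tcp_rot"])
for P in ([.4956,.117,.316],[.5215,.179,.24],[.5503,.0378,.08]):print(proj(c,P))
p,d=env.grab_frame("top");cv2.imwrite("pics/t1.png",p[:,:,::-1])
E
```

```text
[0.4998 0.074  0.4172]
[0.4998 0.0772 0.417 ] [ 3.1414 -0.0014  1.7191]
[[332.5598 187.676 ]]
[[369.359  116.9733]]
[[360.9049 231.8022]]
```

View pics/w1.png

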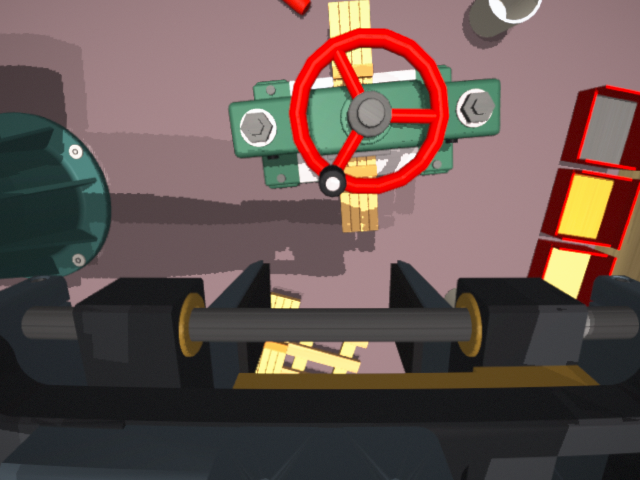

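Wrist view: handle top at (332,183), hub at (370,115), with bolts at (258,127) and (477,107).

```bash
python3 - <<'E'
from h import *
z=np.load("pics/w1.npz");c={k:z[k] for k in z.files};c["fovy"]=float(c["fovy"])
print("handle",plane(c,[[332,183]],.316))
print("hubtop",[plane(c,[[370,114]],h) for h in (.25,.26)])
D=z["d"];print(D[112:117,368:373].mean(), cloud(c,D,(lambda m:(m.__setitem__((slice(110,118),slice(366,374)),True),m)[1])(np.zeros(D.shape,bool))).mean(0))
hsv=cv2.cvtColor(z["p"],cv2.COLOR_RGB2HSV)
m=(((hsv[...,0]<6)|(hsv[...,0]>174))&(hsv[...,1]>180)&(hsv[...,2]>80)).astype(np.uint8);k=np.zeros_like(m);k[20:200,280:460]=1
cn=max(cv2.findContours(m*k,cv2.RETR_EXTERNAL,cv2.CHAIN_APPROX_NONE)[0],key=len);el=cv2.fitEllipse(cn);print(el,plane(c,[el[0]],.242))
print("bolts",plane(c,[[258,127],[477,107]],.222),plane(c,[[258,127],[477,107]],.222).mean(0))
o=env.observe();print(o["tool_pos"],o["tcp_rot"])
E
```

```text
handle [[0.4947 0.1204 0.316 ]]
hubtop [array([[0.5207, 0.1806, 0.25  ]]), array([[0.5198, 0.1794, 0.26  ]])]
0.30956444 [0.5193 0.1797 0.2602]
((367.8803405761719, 112.1952896118164), (143.2035675048828, 154.452392578125), 20.96680450439453) [[0.5193 0.1827 0.242 ]]
bolts [[0.417  0.1564 0.222 ]
 [0.6252 0.2057 0.222 ]] [0.5211 0.1811 0.222 ]
[0.4999 0.075  0.4168] [-3.1414 -0.0006  1.715 ]
```

```bash
python3 - <<'E'
from h import *
plan([.4999,.075,.4168],1.715,[(.4951,.1187,.417,1.78,2,6),(.4951,.1187,.270,1.78,5,6)])
E
```

```text
2.2,0.08,-0.01,0,0,-0.032,6,
2.19,0.14,-0.01,0,0,-0.033,6,
0,0,2.94,0,0,0,6,
0,0,2.94,0,0,0,6,
0,0,2.94,0,0,0,6,
0,0,2.94,0,0,0,6,
0,0,2.94,0,0,0,6,
# 7 [0.4951 0.1187 0.27  ] 1.78
```

apply_moves --deltas '[2.2,0.1,0,0,0,-0.032,6,2.2,0.1,0,0,0,-0.033,6,0,0,2.8,0,0,0,6,0,0,2.8,0,0,0,6,0,0,3,0,0,0,5,0,0,3,0,0,0,4,0,0,3,0,0,0,4,0,0,0,0,0,0,4,0,0,0,0,0,0,4]' --newtons 25

```text
time_s: 2.78
tool_pos: [0.4949, 0.1151, 0.2704]
tcp_rot: [-3.139, 0.0, 1.773]
ft_force: [0.7, 0.5, 0.5]
gripper_width: 0.441
```

```bash
python3 - <<'E'
from h import *
c=env.camera_params("wrist");p,d=env.grab_frame("wrist");cv2.imwrite("pics/w2.png",p[:,:,::-1]);o=env.observe();print(o["tool_pos"],o["tcp_rot"],o["ft_force"],o["joints"])
E
```

```text
[0.4959 0.1153 0.272 ] [3.1416 0.     1.7731] [-0.0945 -0.1912  0.331 ] [ 0.1827 -0.0001  2.0754 -0.0001  1.0662 -0.0196]
```

View pics/w2.png

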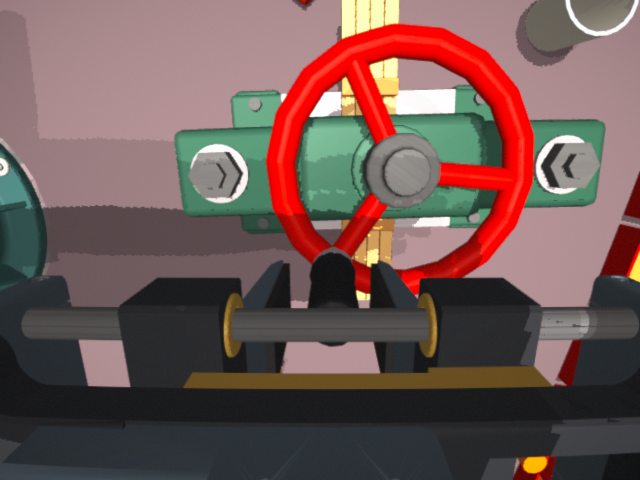

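The handle sits between the fingers, with its foot at about (332,262). I'll nudge 3 mm along tool x and close.

apply_moves --deltas '[0.35,0,0.1,0,0,0,4,0,0,0,0,0,0,2,0,0,0,0,0,0,1.5,0,0,0,0,0,0,1.5,0,0,0,0,0,0,1.5,0,0,0,0,0,0,1.5]' --newtons 25

```text
time_s: 3.33
tool_pos: [0.4953, 0.1192, 0.2708]
tcp_rot: [3.14, -0.0, 1.774]
ft_force: [-0.8, 1.5, 5.7]
gripper_width: 0.235
```

```bash
python3 - <<'E'
from h import *
o=env.observe();print(o["tool_pos"],o["tcp_rot"],o["ft_force"],o["wrist_torque"],o["gripper_width"]*91.2)
E
```

```text
[0.4953 0.1192 0.2708] [ 3.1403 -0.0002  1.7738] [-0.8264  1.5252  5.6854] [0.2229 0.0097 0.0127] 21.427626501422303
```

```bash
cat >> h.py <<'E'
def circ(hub,a0,a1,n,z0,yaw=1.774,R=.066,cur=None,g=1.5):
    """angles in deg; prints rows. z0 = tcp z at a0"""
    ex=np.array([np.cos(yaw),np.sin(yaw)]);ey=np.array([np.sin(yaw),-np.cos(yaw)])
    pos=lambda a:np.array(hub[:2])+R*np.array([np.cos(np.radians(a)),np.sin(np.radians(a))])
    p=np.array(cur[:2]) if cur is not None else pos(a0); zz=z0 if cur is None else cur[2]
    for i in range(1,n+1):
        a=a0+(a1-a0)*i/n; t=pos(a);tz=z0+.012*(a-a0)/360
        d=t-p; r=[round(d@ex*100,2),round(d@ey*100,2),round(-(tz-zz)*100,2)]
        p=p+(ex*r[0]+ey*r[1])/100; zz-=r[2]/100
        print(",".join(f"{v+0:g}" for v in r+[0,0,0,g]),end=",\n")
    print("#",p,zz)
E
python3 - <<'E'
from h import *
circ((.5207,.180),-112.7,-52.7,6,.2708)
E
```

```text
-0.56,1,-0.03,0,0,0,1.5,
-0.38,1.09,-0.04,0,0,0,1.5,
-0.19,1.13,-0.03,0,0,0,1.5,
0.01,1.15,-0.03,0,0,0,1.5,
0.21,1.13,-0.04,0,0,0,1.5,
0.41,1.08,-0.03,0,0,0,1.5,
# [0.5607 0.1275] 0.2728000000000001
```

apply_moves --deltas '[-0.56,1.0,-0.03,0,0,0,1.5,-0.38,1.09,-0.04,0,0,0,1.5,-0.19,1.13,-0.03,0,0,0,1.5]'

```text
time_s: 3.58
tool_pos: [0.5289, 0.1144, 0.2718]
tcp_rot: [-3.141, -0.0, 1.774]
ft_force: [-6.2, 4.5, 9.5]
gripper_width: 0.237
```

apply_moves --deltas '[0,1.15,-0.03,0,0,0,1.5,0.21,1.13,-0.04,0,0,0,1.5,0.41,1.08,-0.03,0,0,0,1.5]'

```text
time_s: 3.83
tool_pos: [0.5607, 0.1273, 0.2727]
tcp_rot: [-3.141, 0.0, 1.773]
ft_force: [-7.3, -0.0, 10.4]
gripper_width: 0.237
```

apply_moves --deltas '[0,0,0,0,0,0,1.5]'

```text
time_s: 3.92
tool_pos: [0.5619, 0.1283, 0.2728]
tcp_rot: [3.14, -0.001, 1.774]
ft_force: [0.5, 1.8, 8.3]
gripper_width: 0.236
```

```bash
python3 - <<'E'
from h import *
circ((.5207,.180),-52.7,91.3,12,.2728,cur=[.5618,.1282,.2728])
E
```

```text
0.68,1.05,-0.04,0,0,0,1.5,
0.95,1,-0.04,0,0,0,1.5,
1.14,0.78,-0.04,0,0,0,1.5,
1.28,0.52,-0.04,0,0,0,1.5,
1.35,0.25,-0.04,0,0,0,1.5,
1.38,-0.04,-0.04,0,0,0,1.5,
1.34,-0.32,-0.04,0,0,0,1.5,
1.25,-0.6,-0.04,0,0,0,1.5,
1.09,-0.85,-0.04,0,0,0,1.5,
0.89,-1.05,-0.04,0,0,0,1.5,
0.66,-1.21,-0.04,0,0,0,1.5,
0.39,-1.33,-0.04,0,0,0,1.5,
# [0.5191 0.246 ] 0.2776000000000001
```

apply_moves --deltas '[0.7,1.1,-0.04,0,0,0,1.5,0.95,1.0,-0.04,0,0,0,1.5,1.14,0.78,-0.04,0,0,0,1.5,1.28,0.52,-0.04,0,0,0,1.5,1.35,0.25,-0.04,0,0,0,1.5,1.38,-0.04,-0.04,0,0,0,1.5]'

```text
time_s: 4.42
tool_pos: [0.5834, 0.2014, 0.2753]
tcp_rot: [3.139, 0.001, 1.774]
ft_force: [3.7, -5.1, 3.5]
gripper_width: 0.235
```

apply_moves --deltas '[1.34,-0.32,-0.04,0,0,0,1.5,1.25,-0.6,-0.04,0,0,0,1.5,1.1,-0.85,-0.04,0,0,0,1.5,0.9,-1.05,-0.04,0,0,0,1.5,0.66,-1.2,-0.04,0,0,0,1.5,0.4,-1.33,-0.04,0,0,0,1.5]'

```text
time_s: 4.92
tool_pos: [0.5188, 0.2463, 0.2776]
tcp_rot: [3.139, 0.0, 1.774]
ft_force: [5.9, -6.5, 4.8]
gripper_width: 0.236
```

```bash
python3 - <<'E'
from h import *
o=env.observe();p=o["tool_pos"];h=np.array([.5207,.18]);d=p[:2]-h;a=np.degrees(np.arctan2(d[1],d[0]));print(p,np.hypot(*d),a,o["ft_force"],o["qd"])
circ(h,91.3,91.3+144,12,.2776)
E
```

```text
[0.5188 0.2463 0.2776] 0.06629439383461812 91.66546697557722 [ 5.8538 -6.533   4.7651] [ 0.1248 -0.2568  0.2831 -0.0099 -0.0158  0.1277]
0.1,-1.38,-0.04,0,0,0,1.5,
-0.18,-1.36,-0.04,0,0,0,1.5,
-0.46,-1.3,-0.04,0,0,0,1.5,
-0.73,-1.18,-0.04,0,0,0,1.5,
-0.95,-1,-0.04,0,0,0,1.5,
-1.14,-0.77,-0.04,0,0,0,1.5,
-1.28,-0.53,-0.04,0,0,0,1.5,
-1.35,-0.25,-0.04,0,0,0,1.5,
-1.38,0.04,-0.04,0,0,0,1.5,
-1.34,0.33,-0.04,0,0,0,1.5,
-1.25,0.6,-0.04,0,0,0,1.5,
-1.09,0.84,-0.04,0,0,0,1.5,
# [0.4831 0.1257] 0.28240000000000015
```

apply_moves --deltas '[0.05,-1.38,-0.04,0,0,0,1.5,-0.18,-1.36,-0.04,0,0,0,1.5,-0.46,-1.3,-0.04,0,0,0,1.5,-0.73,-1.18,-0.04,0,0,0,1.5,-0.95,-1.0,-0.04,0,0,0,1.5,-1.14,-0.77,-0.04,0,0,0,1.5]'

```text
time_s: 5.42
tool_pos: [0.4572, 0.1984, 0.2801]
tcp_rot: [3.138, -0.0, 1.774]
ft_force: [13.7, 0.6, -1.9]
gripper_width: 0.234
```

apply_moves --deltas '[-1.28,-0.53,-0.04,0,0,0,1.5,-1.35,-0.25,-0.04,0,0,0,1.5,-1.38,0.04,-0.04,0,0,0,1.5,-1.34,0.33,-0.04,0,0,0,1.5,-1.25,0.6,-0.04,0,0,0,1.5,-1.09,0.84,-0.04,0,0,0,1.5]'

```text
time_s: 5.92
tool_pos: [0.4832, 0.1254, 0.2824]
tcp_rot: [3.138, -0.002, 1.773]
ft_force: [5.2, 17.8, 0.5]
gripper_width: 0.24
```

```bash
python3 - <<'E'
from h import *
o=env.observe();p=o["tool_pos"];h=np.array([.5207,.18]);d=p[:2]-h;a=np.degrees(np.arctan2(d[1],d[0]));print(p,np.hypot(*d),a,o["ft_force"],o["qd"])
circ(h,235.3,235.3+144,12,.2824)
E
```

```text
[0.4832 0.1254 0.2824] 0.06621621120575642 -124.51297402585763 [ 5.1961 17.7971  0.4843] [-0.2603  0.1773 -0.1832  0.0129  0.     -0.2602]
-0.89,1.05,-0.04,0,0,0,1.5,
-0.66,1.22,-0.04,0,0,0,1.5,
-0.39,1.32,-0.04,0,0,0,1.5,
-0.1,1.38,-0.04,0,0,0,1.5,
0.18,1.36,-0.04,0,0,0,1.5,
0.47,1.3,-0.04,0,0,0,1.5,
0.72,1.18,-0.04,0,0,0,1.5,
0.95,1,-0.04,0,0,0,1.5,
1.14,0.77,-0.04,0,0,0,1.5,
1.28,0.53,-0.04,0,0,0,1.5,
1.36,0.25,-0.04,0,0,0,1.5,
1.38,-0.04,-0.04,0,0,0,1.5,
# [0.583  0.2019] 0.2872000000000001
```

```bash
python3 - <<'E'
from h import *
circ((.5212,.1806),235.3,235.3+132,12,.2824,cur=[.4832,.1256,.2824],R=.0655)
E
```

```text
-0.72,1.04,-0.04,0,0,0,1.5,
-0.63,1.09,-0.03,0,0,0,1.5,
-0.4,1.19,-0.04,0,0,0,1.5,
-0.17,1.24,-0.04,0,0,0,1.5,
0.06,1.26,-0.03,0,0,0,1.5,
0.31,1.22,-0.04,0,0,0,1.5,
0.54,1.13,-0.04,0,0,0,1.5,
0.74,1.02,-0.03,0,0,0,1.5,
0.92,0.85,-0.04,0,0,0,1.5,
1.06,0.66,-0.04,0,0,0,1.5,
1.18,0.45,-0.03,0,0,0,1.5,
1.23,0.21,-0.04,0,0,0,1.5,
# [0.5861 0.1889] 0.28680000000000017
```

apply_moves --deltas '[-0.72,1.04,-0.04,0,0,0,1.5,-0.63,1.09,-0.03,0,0,0,1.5,-0.4,1.19,-0.04,0,0,0,1.5,-0.17,1.24,-0.04,0,0,0,1.5,0.06,1.26,-0.03,0,0,0,1.5,0.31,1.22,-0.04,0,0,0,1.5]'

```text
time_s: 6.42
tool_pos: [0.555, 0.1235, 0.2846]
tcp_rot: [-3.142, 0.001, 1.773]
ft_force: [-5.2, -0.8, 9.1]
gripper_width: 0.234
```

apply_moves --deltas '[0.54,1.13,-0.04,0,0,0,1.5,0.74,1.02,-0.03,0,0,0,1.5,0.92,0.85,-0.04,0,0,0,1.5,1.06,0.66,-0.04,0,0,0,1.5,1.18,0.45,-0.04,0,0,0,1.5,1.23,0.21,-0.04,0,0,0,1.5]'

```text
time_s: 6.92
tool_pos: [0.5864, 0.1883, 0.2869]
tcp_rot: [3.14, 0.001, 1.774]
ft_force: [2.5, -5.2, 4.4]
gripper_width: 0.241
```

```bash
cat > st.py <<'E'
from h import *
import sys
o=env.observe();p=o["tool_pos"];h=np.array([.5212,.1806]);d=p[:2]-h;a=np.degrees(np.arctan2(d[1],d[0]));r=d/np.hypot(*d);t=np.array([-r[1],r[0]]);f=o["ft_force"]
print(p,"R",np.hypot(*d),"ang",a,"Frad",f[:2]@r,"Ftan",f[:2]@t,"fz",f[2],"t",o["time_s"],"torq",o["wrist_torque"])
E
python3 st.py; python3 - <<'E'
from h import *
circ((.5212,.1806),7.3,7.3+120,15,.2868,R=.0655)
E
```

```text
[0.5864 0.1883 0.2869] R 0.0656975847854104 ang 6.70933140884906 Frad 1.8804985538425085 Ftan -5.436730547514693 fz 4.350722418658471 t 6.9167 torq [-0.8899 -0.3358  0.0026]
0.91,0.01,-0.03,0,0,0,1.5,
0.91,-0.13,-0.02,0,0,0,1.5,
0.88,-0.24,-0.03,0,0,0,1.5,
0.84,-0.37,-0.03,0,0,0,1.5,
0.77,-0.48,-0.02,0,0,0,1.5,
0.71,-0.58,-0.03,0,0,0,1.5,
0.61,-0.68,-0.03,0,0,0,1.5,
0.52,-0.75,-0.02,0,0,0,1.5,
0.4,-0.82,-0.03,0,0,0,1.5,
0.29,-0.87,-0.03,0,0,0,1.5,
0.17,-0.9,-0.02,0,0,0,1.5,
0.03,-0.91,-0.03,0,0,0,1.5,
-0.09,-0.91,-0.03,0,0,0,1.5,
-0.21,-0.89,-0.02,0,0,0,1.5,
-0.34,-0.85,-0.03,0,0,0,1.5,
# [0.4815 0.2327] 0.2908000000000001
```

Forces are good so far: about 5 N tangential and little radial. From here I'll turn the tool with the handle, so tool x stays tangential. I'll also use a light grip, so the pads slip like a clutch before the stop can jam.

apply_moves --deltas '[0.57,0.02,-0.02,0,0,0,1.5,0.69,-0.04,-0.02,0,0,-0.105,1.5,0.69,-0.04,-0.02,0,0,-0.105,1.5,0.69,-0.03,-0.02,0,0,-0.105,1.5]' --newtons 10

```text
time_s: 7.25
tool_pos: [0.5782, 0.2135, 0.2877]
tcp_rot: [3.138, 0.001, 2.094]
ft_force: [9.5, -0.5, 1.5]
gripper_width: 0.241
```

```bash
python3 st.py
```

```text
[0.5782 0.2135 0.2877] R 0.06578537054337363 ang 29.972608743184907 Frad 8.015433815054633 Ftan -5.169593156433525 fz 1.4741204567884263 t 7.25 torq [-0.1429 -1.5404  0.0596]
```

apply_moves --deltas '[0.46,0.02,-0.01,0,0,-0.07,1.5,0.46,0,-0.02,0,0,-0.07,1.5]'

```text
time_s: 7.42
tool_pos: [0.5731, 0.2213, 0.2879]
tcp_rot: [3.139, 0.001, 2.233]
ft_force: [6.7, -0.4, 1.3]
gripper_width: 0.236
```

apply_moves --deltas '[0.46,-0.01,-0.01,0,0,-0.07,1.5,0.46,-0.01,-0.02,0,0,-0.07,1.5]'

```text
time_s: 7.58
tool_pos: [0.567, 0.2283, 0.2882]
tcp_rot: [3.139, 0.002, 2.372]
ft_force: [5.7, -0.8, 1.3]
gripper_width: 0.238
```

```bash
python3 st.py
```

```text
[0.567  0.2283 0.2882] R 0.06613240525264934 ang 46.11697200442179 Frad 3.3636228138704647 Ftan -4.678436700997794 fz 1.3055680941067822 t 7.5833 torq [-0.0172 -1.1573  0.003 ]
```

apply_moves --deltas '[0.46,-0.02,-0.01,0,0,-0.07,1.5,0.46,-0.01,-0.02,0,0,-0.07,1.5]'

```text
time_s: 7.75
tool_pos: [0.56, 0.2343, 0.2885]
tcp_rot: [3.139, 0.002, 2.512]
ft_force: [6.1, 0.6, 1.1]
gripper_width: 0.239
```

```bash
python3 st.py
```

```text
[0.56   0.2343 0.2885] R 0.06624302554093187 ang 54.14805730280951 Frad 4.064907916265123 Ftan -4.610598824906869 fz 1.1195617684759949 t 7.75 torq [ 0.1378 -1.2057 -0.0232]
```

apply_moves --deltas '[0.46,-0.01,-0.01,0,0,-0.07,1.5,0.46,-0.01,-0.02,0,0,-0.07,1.5]'

```text
time_s: 7.92
tool_pos: [0.5522, 0.2393, 0.2888]
tcp_rot: [3.14, 0.002, 2.652]
ft_force: [7.0, 0.7, 1.5]
gripper_width: 0.24
```

```bash
python3 st.py
```

```text
[0.5522 0.2393 0.2888] R 0.06641479025035052 ang 62.17051354311486 Frad 3.8673317290373883 Ftan -5.912404882013519 fz 1.538593811165102 t 7.9167 torq [ 0.124  -1.0931 -0.0397]
```

apply_moves --deltas '[0.46,-0.01,-0.01,0,0,-0.07,1.5,0.46,-0.02,-0.02,0,0,-0.07,1.5]'

```text
time_s: 8.08
tool_pos: [0.5438, 0.2432, 0.289]
tcp_rot: [3.14, 0.002, 2.792]
ft_force: [6.1, 2.3, 1.5]
gripper_width: 0.238
```

```bash
python3 st.py
```

```text
[0.5438 0.2432 0.289 ] R 0.06649935059868857 ang 70.16835886400544 Frad 4.220239784527429 Ftan -5.000246283335305 fz 1.4982453896326655 t 8.0833 torq [ 0.3385 -1.1096  0.0145]
```

apply_moves --deltas '[0.46,0,-0.01,0,0,-0.07,1.5,0.46,0,-0.02,0,0,-0.07,1.5]'

```text
time_s: 8.25
tool_pos: [0.5349, 0.2459, 0.2893]
tcp_rot: [3.141, 0.002, 2.932]
ft_force: [4.7, -1.4, 2.8]
gripper_width: 0.235
```

```bash
python3 st.py
```

```text
[0.5349 0.2459 0.2893] R 0.0666789651059698 ang 78.1543487086049 Frad -0.41550777585555554 Ftan -4.841759170627823 fz 2.8162750492107755 t 8.25 torq [-0.0593 -0.9622  0.0439]
```

Good. Continuing.

apply_moves --deltas '[0.46,-0.02,-0.01,0,0,-0.07,1.5,0.46,-0.02,-0.02,0,0,-0.07,1.5]'

```text
time_s: 8.42
tool_pos: [0.5257, 0.2472, 0.2895]
tcp_rot: [3.141, 0.002, 3.072]
ft_force: [5.5, 1.3, 1.9]
gripper_width: 0.238
```

```bash
python3 st.py
```

```text
[0.5257 0.2472 0.2895] R 0.06675287764810597 ang 86.10180925268381 Frad 1.687644278763928 Ftan -5.393643245090972 fz 1.8608773329811248 t 8.4167 torq [ 0.3239 -0.947   0.003 ]
```

apply_moves --deltas '[0.46,-0.02,-0.01,0,0,-0.07,1.5,0.46,-0.01,-0.02,0,0,-0.07,1.5]'

```text
time_s: 8.58
tool_pos: [0.5165, 0.2472, 0.2898]
tcp_rot: [3.141, 0.002, -3.071]
ft_force: [5.3, 0.7, 1.4]
gripper_width: 0.238
```

```bash
python3 st.py
```

```text
[0.5165 0.2472 0.2898] R 0.06680853884200169 ang 94.07179136368596 Frad 0.29037190012704756 Ftan -5.357778217721439 fz 1.4003519615353017 t 8.5833 torq [ 0.349  -0.9001  0.0072]
```

apply_moves --deltas '[0.46,-0.02,-0.01,0,0,-0.07,1.5,0.46,-0.02,-0.02,0,0,-0.07,1.5]'

```text
time_s: 8.75
tool_pos: [0.5073, 0.246, 0.2901]
tcp_rot: [3.141, 0.002, -2.931]
ft_force: [3.7, 2.9, 0.5]
gripper_width: 0.239
```

apply_moves --deltas '[0.46,-0.01,-0.01,0,0,-0.07,1.5,0.46,-0.02,-0.02,0,0,-0.07,1.5]'

```text
time_s: 8.92
tool_pos: [0.4984, 0.2435, 0.2903]
tcp_rot: [3.141, 0.002, -2.791]
ft_force: [4.8, 3.0, 0.2]
gripper_width: 0.237
```

apply_moves --deltas '[0.46,-0.01,-0.01,0,0,-0.07,1.5,0.46,-0.02,-0.02,0,0,-0.07,1.5]'

```text
time_s: 9.08
tool_pos: [0.4899, 0.2398, 0.2906]
tcp_rot: [3.141, 0.002, -2.651]
ft_force: [4.2, 4.0, 0.2]
gripper_width: 0.238
```

```bash
python3 st.py
```

```text
[0.4899 0.2398 0.2906] R 0.06694678496823309 ang 117.85656331468007 Frad 1.5875274407160633 Ftan -5.589691301851872 fz 0.20012276483130637 t 9.0833 torq [ 0.6926 -0.7345  0.0138]
```

apply_moves --deltas '[0.46,-0.01,-0.01,0,0,-0.07,1.5,0.46,-0.02,-0.02,0,0,-0.07,1.5]'

```text
time_s: 9.25
tool_pos: [0.482, 0.2349, 0.2909]
tcp_rot: [3.141, 0.002, -2.511]
ft_force: [2.9, 2.9, 0.1]
gripper_width: 0.237
```

apply_moves --deltas '[0.46,-0.01,-0.01,0,0,-0.07,1.5,0.46,-0.02,-0.02,0,0,-0.07,1.5]'

```text
time_s: 9.42
tool_pos: [0.4749, 0.229, 0.2911]
tcp_rot: [-3.142, 0.002, -2.371]
ft_force: [3.8, 4.0, 0.2]
gripper_width: 0.239
```

apply_moves --deltas '[0.46,-0.02,-0.01,0,0,-0.07,1.5,0.46,-0.02,-0.02,0,0,-0.07,1.5]'

```text
time_s: 9.58
tool_pos: [0.4688, 0.2221, 0.2914]
tcp_rot: [-3.142, 0.002, -2.231]
ft_force: [2.3, 4.2, 0.7]
gripper_width: 0.235
```

apply_moves --deltas '[0.46,-0.02,-0.01,0,0,-0.07,1.5,0.46,-0.02,-0.02,0,0,-0.07,1.5]'

```text
time_s: 9.75
tool_pos: [0.4635, 0.2145, 0.2916]
tcp_rot: [3.141, 0.002, -2.091]
ft_force: [1.8, 5.7, 0.7]
gripper_width: 0.241
```

```bash
python3 st.py
```

```text
[0.4635 0.2145 0.2916] R 0.066909364346085 ang 149.55222496656242 Frad 1.3185758169800765 Ftan -5.809643417137925 fz 0.7194358039056179 t 9.75 torq [ 1.1514 -0.3619 -0.025 ]
```

apply_moves --deltas '[0.46,-0.02,-0.01,0,0,-0.07,1.5,0.46,-0.01,-0.02,0,0,-0.07,1.5]'

```text
time_s: 9.92
tool_pos: [0.4593, 0.2064, 0.2918]
tcp_rot: [3.141, 0.002, -1.951]
ft_force: [1.5, 9.4, -2.2]
gripper_width: 0.236
```

```bash
python3 st.py
```

```text
[0.4593 0.2064 0.2918] R 0.06703065481149763 ang 157.3262119722539 Frad 2.251201953163357 Ftan -9.283655570883708 fz -2.194982718237166 t 9.9167 torq [ 1.6781 -0.2865  0.0492]
```

Tangential force has risen to 9.3 N, possibly the stop. Small steps from here.

apply_moves --deltas '[0.05,0,0,0,0,0,1.5]'

```text
time_s: 10.0
tool_pos: [0.459, 0.2057, 0.2919]
tcp_rot: [3.141, 0.002, -1.95]
ft_force: [-0.8, 8.1, -0.3]
gripper_width: 0.236
```

```bash
python3 st.py
```

```text
[0.459  0.2057 0.2919] R 0.06702841410004459 ang 158.01984669720767 Frad 3.73092218850792 Ftan -7.223997013830457 fz -0.3432398364998651 t 10.0 torq [ 1.6355 -0.0773 -0.0202]
```

apply_moves --deltas '[0.1,0,0,0,0,-0.015,1.5]'

```text
time_s: 10.08
tool_pos: [0.4588, 0.2051, 0.2918]
tcp_rot: [3.141, 0.002, -1.94]
ft_force: [0.5, 9.2, 0.1]
gripper_width: 0.237
```

```bash
python3 st.py
```

```text
[0.4588 0.2051 0.2918] R 0.0670250384871006 ang 158.51667315241002 Frad 2.8839506097901495 Ftan -8.803520841854754 fz 0.05313613381901322 t 10.0833 torq [ 1.7639 -0.0954 -0.0285]
```

apply_moves --deltas '[0.1,0,0,0,0,-0.015,1.5]'

```text
time_s: 10.17
tool_pos: [0.4585, 0.2044, 0.2919]
tcp_rot: [3.141, 0.002, -1.924]
ft_force: [-0.4, 9.8, -0.1]
gripper_width: 0.235
```

```bash
python3 st.py
```

```text
[0.4585 0.2044 0.2919] R 0.06705521395691127 ang 159.2520354343356 Frad 3.826567915560189 Ftan -9.02050619960716 fz -0.12781864762865358 t 10.1667 torq [ 1.8879 -0.0034 -0.0114]
```

apply_moves --deltas '[0.05,0,0,0,0,0,1.5]' --newtons 16

```text
time_s: 10.25
tool_pos: [0.4583, 0.2039, 0.2919]
tcp_rot: [3.141, 0.002, -1.924]
ft_force: [-0.5, 10.6, 0.4]
gripper_width: 0.238
```

```bash
python3 st.py
```

```text
[0.4583 0.2039 0.2919] R 0.06706010361467403 ang 159.6641404101836 Frad 4.124749819672838 Ftan -9.826299828152713 fz 0.3763104738078844 t 10.25 torq [ 1.8845 -0.0765 -0.0011]
```

apply_moves --deltas '[0.08,0,0,0,0,-0.01,1.5]'

```text
time_s: 10.33
tool_pos: [0.4581, 0.2032, 0.2919]
tcp_rot: [3.141, 0.002, -1.915]
ft_force: [-0.2, 10.0, 0.4]
gripper_width: 0.24
```

```bash
python3 st.py
```

```text
[0.4581 0.2032 0.2919] R 0.06704433571154728 ang 160.26863448059655 Frad 3.5842124923293297 Ftan -9.35786797266286 fz 0.3892351729753466 t 10.3333 torq [ 1.9293 -0.1054 -0.0223]
```

```bash
python3 - <<'E'
from h import *
c=env.camera_params("wrist");p,d=env.grab_frame("wrist");cv2.imwrite("pics/w3.png",p[:,:,::-1])
np.savez("pics/w3.npz",p=p,d=d,**{k:c[k] for k in c})
E
python3 st.py
```

```text
[0.458  0.2031 0.2919] R 0.06705227675163548 ang 160.35715865110296 Frad 3.982329654143598 Ftan -8.452337950869962 fz 0.7243544984167385 t 10.3833 torq [1.8184 0.0245 0.0035]
```

View pics/w3.png

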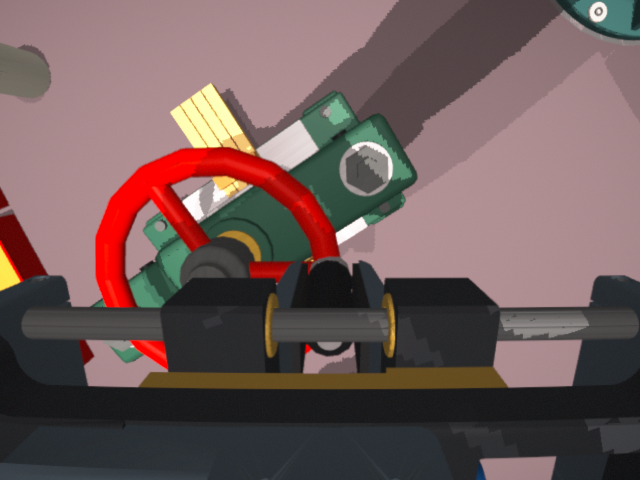

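```bash
cat > spk.py <<'E'
from h import *
import sys
z=np.load(sys.argv[1]);c={k:z[k] for k in z.files};c["fovy"]=float(c["fovy"])
zr=float(sys.argv[2])
hsv=cv2.cvtColor(z["p"],cv2.COLOR_RGB2HSV)
m=(((hsv[...,0]<6)|(hsv[...,0]>174))&(hsv[...,1]>150)&(hsv[...,2]>60))
m[300:]=False
v,u=np.nonzero(m);P=plane(c,np.c_[u,v],zr)
h=np.array([.5207,.1803]);d=P[:,:2]-h;r=np.hypot(*d.T);a=np.degrees(np.arctan2(d[:,1],d[:,0]))%360
k=(r>.03)&(r<.052)
hist,_=np.histogram(a[k],bins=np.arange(0,361,4))
print("rim r",np.percentile(r[r>.05],[5,50,95]))
for i in np.nonzero(hist)[0]:print(i*4,hist[i],end="; ")
# cluster means
for lo,hi in [(20,60),(60,110),(130,200),(250,310),(0,20)]:
    s=k&(a>=lo)&(a<hi)
    if s.sum()>20:print("\n",lo,hi,np.median(a[s]),s.sum())
E
python3 spk.py pics/w3.npz .261
```

```text
rim r [0.0572 0.0665 0.1255]
148 6; 152 35; 156 63; 160 65; 164 92; 168 83; 172 8; 264 2; 268 42; 272 161; 276 189; 280 186; 284 185; 288 116; 292 4; 
 130 200 164.3683327876236 352

 250 310 281.0706768179705 885
```

apply_moves --deltas '[0.1,0,0,0,0,-0.015,1.5,0.1,0,0,0,0,-0.015,1.5]'

```text
time_s: 10.55
tool_pos: [0.4574, 0.2014, 0.2919]
tcp_rot: [3.141, 0.002, -1.884]
ft_force: [0.9, 11.1, 0.5]
gripper_width: 0.237
```

```bash
python3 st.py
```

```text
[0.4574 0.2014 0.2919] R 0.06709318789388312 ang 161.91163506468425 Frad 2.6170914502116043 Ftan -10.772088119935276 fz 0.5037246371723316 t 10.55 torq [ 2.025   0.0352 -0.0144]
```

apply_moves --deltas '[0.1,0,0,0,0,-0.015,1.5,0.1,0,0,0,0,-0.015,1.5]'

```text
time_s: 10.72
tool_pos: [0.4568, 0.1996, 0.2919]
tcp_rot: [3.141, 0.003, -1.854]
ft_force: [-0.7, 11.4, 0.9]
gripper_width: 0.239
```

```bash
python3 st.py;  python3 - <<'E'
from h import *
c=env.camera_params("wrist");p,d=env.grab_frame("wrist");cv2.imwrite("pics/w4.png",p[:,:,::-1])
np.savez("pics/w4.npz",p=p,d=d,**{k:c[k] for k in c})
a=cv2.imread("pics/w3.png");b=cv2.imread("pics/w4.png")
cv2.imwrite("pics/cmp.png",cv2.resize(np.hstack([a[240:370,270:400],b[240:370,270:400]]),None,fx=3,fy=3))
E
python3 spk.py pics/w4.npz .261; python3 st.py
```

```text
[0.4568 0.1996 0.2919] R 0.06713094921354082 ang 163.58930950427262 Frad 3.8861413044789037 Ftan -10.694020784624108 fz 0.869629467961207 t 10.7167 torq [ 2.1341  0.0454 -0.0106]
rim r [0.0573 0.0668 0.1273]
152 9; 156 44; 160 51; 164 81; 168 97; 172 63; 176 1; 268 3; 272 56; 276 173; 280 187; 284 186; 288 186; 292 101; 296 3; 
 130 200 167.42615575681327 346

 250 310 284.60992525091956 895
[0.4568 0.1995 0.292 ] R 0.06713585962963818 ang 163.69181468238867 Frad 4.240963088046196 Ftan -9.951417677545043 fz 0.8577615315601822 t 10.7667 torq [1.9584 0.0948 0.0006]
```

View pics/cmp.png

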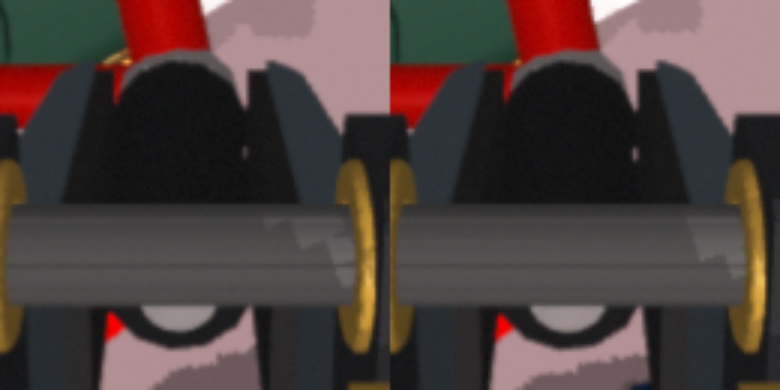

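The spokes moved as far as the hand did, so the wheel is still turning: no stop and no slip yet, just a stiffer patch. Continuing.

apply_moves --deltas '[0.15,-0.01,-0.01,0,0,-0.023,1.5,0.15,-0.01,0,0,0,-0.023,1.5]'

```text
time_s: 10.93
tool_pos: [0.456, 0.1967, 0.292]
tcp_rot: [3.141, 0.003, -1.808]
ft_force: [-3.5, 12.8, 2.6]
gripper_width: 0.235
```

```bash
python3 st.py
```

```text
[0.456  0.1967 0.292 ] R 0.06713992022432196 ang 166.10903201972175 Frad 6.430731310449051 Ftan -11.553107142603434 fz 2.6477857259317816 t 10.9333 torq [ 2.3594  0.4081 -0.0124]
```

apply_moves --deltas '[0.15,0.02,-0.01,0,0,-0.023,1.5,0.15,0.02,0,0,0,-0.023,1.5]'

```text
time_s: 11.1
tool_pos: [0.4552, 0.1939, 0.2921]
tcp_rot: [-3.142, 0.003, -1.762]
ft_force: [1.2, 12.5, -1.4]
gripper_width: 0.236
```

```bash
python3 st.py
```

```text
[0.4552 0.1939 0.2921] R 0.06730803681380612 ang 168.64295400721105 Frad 1.3145523519755873 Ftan -12.487323605112724 fz -1.4258243177159176 t 11.1 torq [ 2.2993 -0.3844  0.0102]
```

apply_moves --deltas '[0.15,0,0,0,0,-0.023,1.5,0.15,0,0,0,0,-0.023,1.5]' --newtons 20

```text
time_s: 11.27
tool_pos: [0.4547, 0.191, 0.2921]
tcp_rot: [-3.141, 0.003, -1.716]
ft_force: [0.1, 14.0, 0.0]
gripper_width: 0.238
```

```bash
python3 st.py
```

```text
[0.4547 0.191  0.2921] R 0.06733151733056593 ang 171.12361584211976 Frad 2.0545746256947797 Ftan -13.872913954395056 fz 0.011715674777296625 t 11.2667 torq [ 2.5324 -0.1534  0.0218]
```

apply_moves --deltas '[0.1,0,0,0,0,-0.015,1.5,0,0,0,0,0,0,1.5]'

```text
time_s: 11.43
tool_pos: [0.4545, 0.1899, 0.2922]
tcp_rot: [-3.141, 0.003, -1.701]
ft_force: [-0.8, 11.6, 0.7]
gripper_width: 0.233
```

```bash
python3 st.py;  python3 - <<'E'
from h import *
c=env.camera_params("wrist");p,d=env.grab_frame("wrist");cv2.imwrite("pics/w5.png",p[:,:,::-1])
np.savez("pics/w5.npz",p=p,d=d,**{k:c[k] for k in c})
p,d=env.grab_frame("scene");cv2.imwrite("pics/s5.png",cv2.resize(p[210:390,230:410,::-1],None,fx=3.3,fy=3.3,interpolation=cv2.INTER_CUBIC))
E
python3 spk.py pics/w5.npz .261; python3 st.py
```

```text
[0.4545 0.1899 0.2922] R 0.0673584831608624 ang 172.06733263184495 Frad 2.3952543310120653 Ftan -11.392941909449416 fz 0.7217541947364514 t 11.4333 torq [ 2.2922 -0.0976  0.0235]
rim r [0.0574 0.0673 0.1301]
160 6; 164 42; 168 54; 172 79; 176 99; 180 83; 184 7; 280 39; 284 153; 288 191; 292 184; 296 187; 300 136; 304 10; 
 130 200 176.20090085810108 370

 250 310 293.47998423733065 900
[0.4545 0.1899 0.2922] R 0.06736042725148378 ang 172.05667845436446 Frad 2.581688092202988 Ftan -10.367996225762345 fz 0.30777123795263317 t 11.5333 torq [ 2.1946 -0.0465 -0.0011]
```

View pics/s5.png

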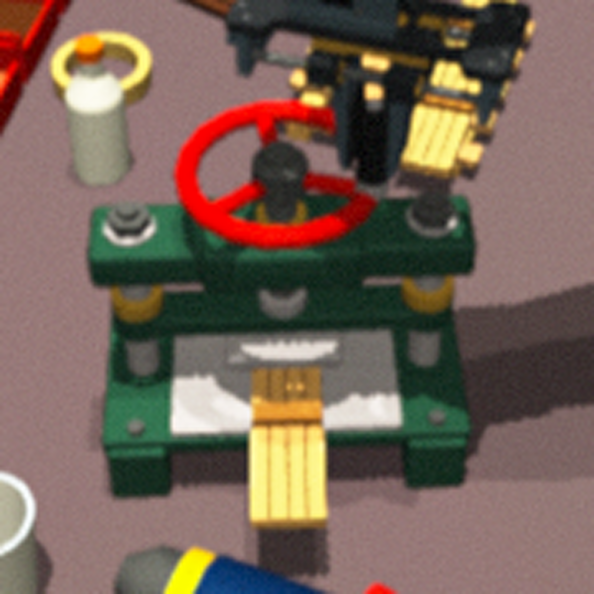

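The crossbar ears are now at the brass collars, at about (135,300) and (428,297) in the crop. Force climbs steadily, so this is the stop. I'll bring it to about 16–17 N.

apply_moves --deltas '[0.15,0,0,0,0,-0.023,1.5,0.15,0,0,0,0,-0.023,1.5]'

```text
time_s: 11.7
tool_pos: [0.4541, 0.1872, 0.2922]
tcp_rot: [-3.141, 0.003, -1.655]
ft_force: [-1.1, 14.6, 1.6]
gripper_width: 0.236
```

```bash
python3 st.py
```

```text
[0.4541 0.1872 0.2922] R 0.0674251930914437 ang 174.38664681577305 Frad 2.515759824859334 Ftan -14.384101706288606 fz 1.617629505355834 t 11.7 torq [2.7528 0.0911 0.0318]
```

apply_moves --deltas '[0.15,0,0,0,0,-0.023,1.5,0.15,0,0,0,0,-0.023,1.5]'

```text
time_s: 11.87
tool_pos: [0.4538, 0.1843, 0.2922]
tcp_rot: [-3.141, 0.004, -1.609]
ft_force: [-3.7, 14.8, 1.6]
gripper_width: 0.238
```

```bash
python3 st.py
```

```text
[0.4538 0.1843 0.2922] R 0.06746407363832156 ang 176.87481978395382 Frad 4.517953892225246 Ftan -14.6212808538984 fz 1.553820554348648 t 11.8667 torq [ 2.8989  0.199  -0.0111]
```

apply_moves --deltas '[0.15,0.01,0,0,0,-0.023,1.5,0.15,0.01,0,0,0,-0.023,1.5]'

```text
time_s: 12.03
tool_pos: [0.4537, 0.1813, 0.2923]
tcp_rot: [-3.141, 0.004, -1.563]
ft_force: [-1.0, 16.1, 1.7]
gripper_width: 0.239
```

```bash
python3 st.py; python3 - <<'E'
from h import *
c=env.camera_params("wrist");p,d=env.grab_frame("wrist")
np.savez("pics/w6.npz",p=p,d=d,**{k:c[k] for k in c});print(env.observe()["joints"])
E
python3 spk.py pics/w6.npz .262
```

```text
[0.4537 0.1813 0.2923] R 0.06755411223031187 ang 179.36468446094014 Frad 1.181104840216602 Ftan -16.12151228296423 fz 1.7068659397419026 t 12.0333 torq [ 2.9799 -0.059  -0.0174]
[ 0.3304 -0.0625  2.0963  0.0036  1.106  -2.8228]
rim r [0.0574 0.0679 0.1342]
168 8; 172 54; 176 64; 180 82; 184 105; 188 68; 192 1; 284 4; 288 72; 292 181; 296 186; 300 193; 304 185; 308 103; 312 1; 
 130 200 183.30606880612015 382

 250 310 300.0332596890687 899
```

Snug at 16 N with no slip. Releasing now, and checking where the wrist camera sits relative to the tool for clearance near the wheel.

apply_moves --deltas '[0,0,0,0,0,0,5,0,0,0,0,0,0,5,0,0,0,0,0,0,5]'

```text
time_s: 12.33
tool_pos: [0.4535, 0.1797, 0.2918]
tcp_rot: [3.141, -0.0, -1.563]
ft_force: [-0.3, -0.1, 0.1]
gripper_width: 0.426
```

```bash
python3 - <<'E'
from h import *
o=env.observe();c=env.camera_params("wrist");v=c["view"];cp=-v[:3,:3].T@v[:3,3]
R=Ro.from_euler("xyz",o["tcp_rot"]).as_matrix();print("cam in tool",R.T@(cp-o["tool_pos"]),"look",R.T@(-v[2,:3]))
print(o["tool_pos"],o["tcp_rot"],o["ft_force"],o["gripper_width"],o["joints"])
plan(o["tool_pos"],o["tcp_rot"][2]+2*np.pi,[(o["tool_pos"][0],o["tool_pos"][1],.37,4.65,3,5),(.56,-.02,.40,2.1,21,8.6),(.56,-.03,.40,1.78,3,8.6)])
E
```

```text
cam in tool [ 0.0697  0.0001 -0.171 ] look [-0.2472  0.0006  0.969 ]
[0.4535 0.1797 0.2918] [ 3.1412 -0.0003 -1.5635] [-0.2984 -0.1059  0.0662] 0.42582929227155697 [ 0.3296 -0.0621  2.0969 -0.0002  1.1072 -2.8192]
0,0,-2.61,0,0,0.023,5,
0,0,-2.61,0,0,0.023,5,
0,0,-2.6,0,0,0.024,5,
0.92,-0.57,-0.14,0,0,0.121,8.6,
0.84,-0.67,-0.14,0,0,0.121,8.6,
0.76,-0.77,-0.14,0,0,0.121,8.6,
0.66,-0.85,-0.14,0,0,0.121,8.6,
0.55,-0.93,-0.14,0,0,0.122,8.6,
0.43,-0.99,-0.14,0,0,0.121,8.6,
0.31,-1.03,-0.14,0,0,0.122,8.6,
0.18,-1.06,-0.14,0,0,0.121,8.6,
0.05,-1.08,-0.14,0,0,0.122,8.6,
-0.08,-1.07,-0.15,0,0,0.121,8.6,
-0.21,-1.06,-0.14,0,0,0.122,8.6,
-0.34,-1.02,-0.15,0,0,0.121,8.6,
-0.46,-0.98,-0.14,0,0,0.122,8.6,
-0.57,-0.91,-0.15,0,0,0.121,8.6,
-0.68,-0.84,-0.14,0,0,0.122,8.6,
-0.77,-0.75,-0.15,0,0,0.121,8.6,
-0.86,-0.65,-0.14,0,0,0.122,8.6,
-0.93,-0.54,-0.15,0,0,0.121,8.6,
-0.99,-0.42,-0.14,0,0,0.122,8.6,
-1.04,-0.3,-0.15,0,0,0.121,8.6,
-1.06,-0.17,-0.14,0,0,0.122,8.6,
-0.29,-0.17,0,0,0,0.107,8.6,
-0.3,-0.14,0,0,0,0.106,8.6,
-0.32,-0.1,0,0,0,0.107,8.6,
# 27 [ 0.56 -0.03  0.4 ] 1.779717840686214
```

apply_moves --deltas '[0,0,-2.6,0,0,0.02,5,0,0,-2.6,0,0,0.02,5,0,0,-2.6,0,0,0.025,5,0.9,-0.6,-0.1,0,0,0.121,8.6,0.85,-0.7,-0.1,0,0,0.121,8.6,0.75,-0.8,-0.1,0,0,0.121,8.6,0.65,-0.85,-0.1,0,0,0.121,8.6,0.55,-0.9,-0.1,0,0,0.121,8.6,0.4,-1,-0.1,0,0,0.121,8.6,0.3,-1,-0.1,0,0,0.121,8.6,0.2,-1.1,-0.1,0,0,0.121,8.6,0.05,-1.1,-0.1,0,0,0.121,8.6]'

```text
time_s: 13.33
tool_pos: [0.5008, 0.094, 0.3787]
tcp_rot: [3.142, -0.001, -2.724]
ft_force: [-0.1, -0.9, -0.0]
gripper_width: 0.945
```

apply_moves --deltas '[-0.1,-1.1,-0.1,0,0,0.121,8.6,-0.2,-1.1,-0.1,0,0,0.121,8.6,-0.35,-1,-0.1,0,0,0.121,8.6,-0.45,-1,-0.1,0,0,0.121,8.6,-0.6,-0.9,-0.1,0,0,0.121,8.6,-0.7,-0.85,-0.1,0,0,0.121,8.6,-0.8,-0.75,-0.1,0,0,0.121,8.6,-0.9,-0.65,-0.1,0,0,0.121,8.6,-0.9,-0.55,-0.1,0,0,0.121,8.6,-1,-0.4,-0.1,0,0,0.121,8.6,-1,-0.3,-0.1,0,0,0.121,8.6,-1.1,-0.2,-0.1,0,0,0.121,8.6]'

```text
time_s: 14.33
tool_pos: [0.5639, -0.0202, 0.3907]
tcp_rot: [-3.141, -0.0, 2.108]
ft_force: [0.2, 0.2, -0.2]
gripper_width: 0.943
```

apply_moves --deltas '[-0.3,-0.2,0,0,0,0.11,8.6,-0.3,-0.1,0,0,0,0.11,8.6,-0.3,-0.1,0,0,0,0.11,8.6]'

```text
time_s: 14.58
tool_pos: [0.564, -0.03, 0.3906]
tcp_rot: [-3.141, -0.0, 1.778]
ft_force: [0.7, 0.2, -0.1]
gripper_width: 0.943
```

```bash
python3 - <<'E'
from h import *
c=env.camera_params("wrist");p,d=env.grab_frame("wrist");cv2.imwrite("pics/w7.png",p[:,:,::-1])
np.savez("pics/w7.npz",p=p,d=d,**{k:c[k] for k in c})
o=env.observe();print(o["tool_pos"],o["tcp_rot"],o["joints"],o["qd"])
p,d=env.grab_frame("scene");cv2.imwrite("pics/s7.png",p[:,:,::-1])
E
```

```text
[ 0.564  -0.0303  0.3906] [-3.1408 -0.      1.7698] [-0.0949 -0.0061  1.862  -0.0002  1.2865 -0.2938] [ 0.0098 -0.0024  0.0007  0.0006  0.0025 -0.2489]
```

View pics/w7.png

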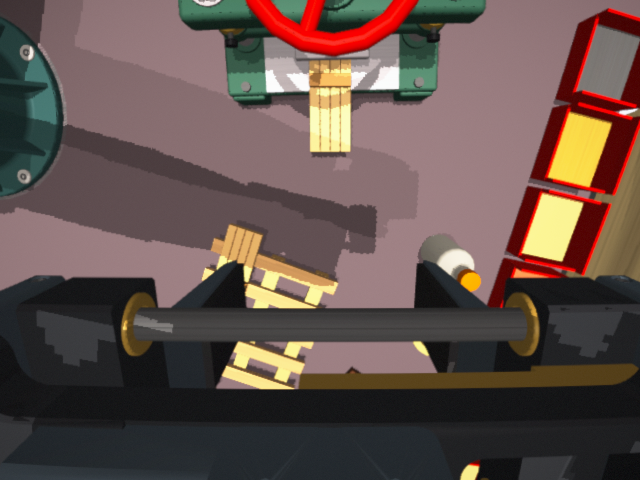

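View pics/s7.png

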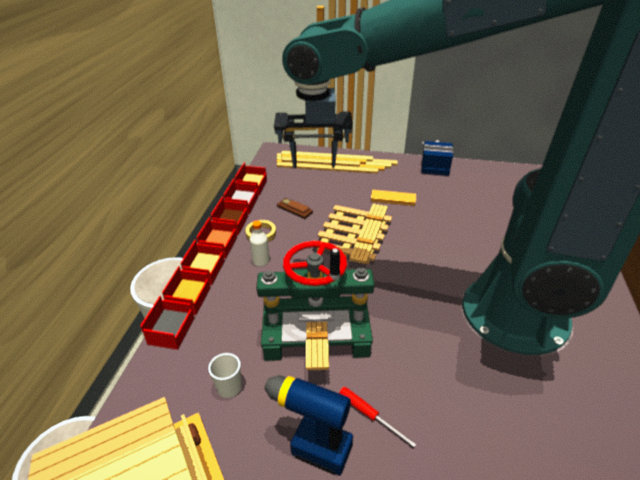

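```bash
python3 - <<'E'
from h import *
p=cv2.imread("pics/s7.png");cv2.imwrite("pics/s7b.png",cv2.resize(p[40:180,250:390],None,fx=4.2,fy=4.2,interpolation=cv2.INTER_CUBIC))
z=np.load("pics/w7.npz");c={k:z[k] for k in z.files};c["fovy"]=float(c["fovy"])
hsv=cv2.cvtColor(z["p"],cv2.COLOR_RGB2HSV)
m=((hsv[...,0]>12)&(hsv[...,0]<35)&(hsv[...,1]>60)&(hsv[...,2]>100)).astype(np.uint8);k=np.zeros_like(m);k[88:165,300:362]=1
v,u=np.nonzero(m*k);rc=cv2.minAreaRect(np.c_[u,v].astype(np.float32));b=cv2.boxPoints(rc);print(b);P=plane(c,b,.08);print(P)
print(np.linalg.norm(np.diff(np.vstack([P,P[:1]]),axis=0),axis=1))
cs=env.camera_params("wrist");print(proj(cs,(-np.linalg.inv(cs["view"])[:3,3])*0+[.564,-.03,.39]))
ce=env.camera_params("scene");v=c["view"];cp=-v[:3,:3].T@v[:3,3];print("cam pos",cp,"in scene px",proj(ce,cp),"tcp px",proj(ce,[.564,-.03,.39]))
E
```

```text
[[309.  88.]
 [351.  88.]
 [351. 152.]
 [309. 152.]]
[[0.5074 0.1091 0.08  ]
 [0.559  0.1199 0.08  ]
 [0.5761 0.0434 0.08  ]
 [0.5226 0.0321 0.08  ]]
[0.0527 0.0784 0.0547 0.0784]
[[330.2621 291.8846]]
cam pos [0.5497 0.0378 0.5616] in scene px [[312.7763 110.1408]] tcp px [[313.8758 164.2949]]
```

View pics/s7b.png

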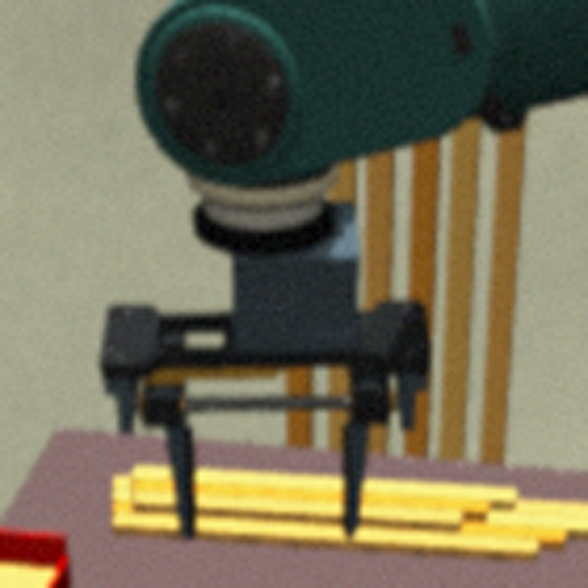

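There is no camera body to foul, so I'll keep yaw 1.78. The panel end is at (310–351,152) in the wrist view, which gives its end centre as (0.5495,0.038), agreeing with the top view.

```bash
python3 - <<'E'
from h import *
o=env.observe();print(o["tool_pos"],o["tcp_rot"])
plan(o["tool_pos"],o["tcp_rot"][2],[(.557,.0,.30,1.78,3,8.6),(.5467,.0534,.20,1.78,4,8.6),(.5467,.0534,.055,1.78,6,8.6)])
E
```

```text
[ 0.5639 -0.03    0.3906] [-3.1409 -0.0001  1.7811]
1.03,-0.02,3.02,0,0,0,8.6,
1.02,-0.02,3.02,0,0,0.001,8.6,
1.03,-0.01,3.02,0,0,0,8.6,
1.36,0.02,2.5,0,0,0,8.6,
1.36,0.03,2.5,0,0,0,8.6,
1.36,0.02,2.5,0,0,0,8.6,
1.35,0.03,2.5,0,0,0,8.6,
0,0,2.42,0,0,0,8.6,
0,0,2.42,0,0,0,8.6,
0,0,2.41,0,0,0,8.6,
0,0,2.42,0,0,0,8.6,
0,0,2.41,0,0,0,8.6,
0,0,2.42,0,0,0,8.6,
# 13 [0.5467 0.0534 0.055 ] 1.7801108591022983
```

apply_moves --deltas '[1,0,3,0,0,0,8.6,1,0,3,0,0,0,8.6,1,0,3,0,0,0,8.6,1.4,0,2.5,0,0,0,8.6,1.4,0,2.5,0,0,0,8.6,1.4,0,2.5,0,0,0,8.6,1.3,0,2.5,0,0,0,8.6,0,0,3,0,0,0,8.6,0,0,3,0,0,0,8.6,0,0,3,0,0,0,8.6,0,0,2,0,0,0,8.6]'

```text
time_s: 15.6
tool_pos: [0.5449, 0.0537, 0.0883]
tcp_rot: [-3.139, -0.0, 1.789]
ft_force: [-0.4, 1.1, -0.1]
gripper_width: 0.944
```

```bash
python3 - <<'E'
from h import *
p,d=env.grab_frame("scene");cv2.imwrite("pics/s8.png",cv2.resize(p[210:390,230:410,::-1],None,fx=3.3,fy=3.3,interpolation=cv2.INTER_CUBIC))
p,d=env.grab_frame("wrist");cv2.imwrite("pics/w8.png",p[:,:,::-1])
o=env.observe();print(o["tool_pos"],o["tcp_rot"],o["ft_force"])
E
```

```text
[0.5439 0.0535 0.0879] [-3.1361 -0.0008  1.7876] [ 0.3614 -0.6608 -0.0203]
```

View pics/w8.png

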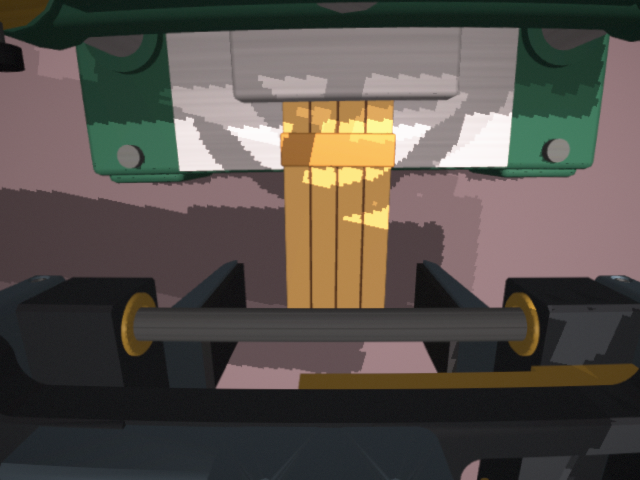

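Fingers straddle the panel end: panel columns 288–385, fingers at 243 and 418, so about 3 mm off centre. Correcting, lowering and closing.

apply_moves --deltas '[0,0.3,1.1,0,0,0.007,8.6,0,0,1.1,0,0,0,8.6,0,0,1.1,0,0,0,7,0,0,0,0,0,0,6,0,0,0,0,0,0,5.4,0,0,0,0,0,0,5,0,0,0,0,0,0,4.5,0,0,0,0,0,0,4.5]' --newtons 10

```text
time_s: 16.37
tool_pos: [0.5495, 0.0541, 0.0584]
tcp_rot: [3.141, 0.0, 1.777]
ft_force: [-0.9, 0.3, 1.6]
gripper_width: 0.57
```

apply_moves --deltas '[0,0,0,0,0,0,4.5,0,0,0,0,0,0,4.5]' --newtons 45

```text
time_s: 16.53
tool_pos: [0.5495, 0.0541, 0.0582]
tcp_rot: [3.141, 0.0, 1.777]
ft_force: [1.1, -0.8, 2.0]
gripper_width: 0.566
```

```bash
python3 - <<'E'
from h import *
o=env.observe();print(o["tool_pos"],o["tcp_rot"],o["ft_force"],o["wrist_torque"],o["gripper_width"]*91.2)
E
```

```text
[0.5495 0.0541 0.0582] [3.1408 0.0001 1.7768] [ 1.0813 -0.8003  2.027 ] [-0.0244 -0.1426 -0.0159] 51.66423658771049
```

```bash
python3 - <<'E'
from h import *
c=env.camera_params("top");print(plane(c,[[350,163],[393,156]],.15),plane(c,[[393,156]],.025))
E
```

```text
[[ 0.7488 -0.0737  0.15  ]
 [ 0.7654 -0.1901  0.15  ]] [[ 0.7893 -0.2059  0.025 ]]
```

apply_moves --deltas '[0,0,-0.2,0,0,0,4.5,-0.5,0,0,0,0,0,4.5,-0.8,0,0,0,0,0,4.5,-0.8,0,0,0,0,0,4.5,-0.8,0,0,0,0,0,4.5]'

```text
time_s: 16.95
tool_pos: [0.5552, 0.0248, 0.0598]
tcp_rot: [-3.142, -0.0, 1.777]
ft_force: [-0.4, 0.2, -0.6]
gripper_width: 0.568
```

```bash
python3 - <<'E'
from h import *
p,d=env.grab_frame("scene");cv2.imwrite("pics/s9.png",cv2.resize(p[210:390,230:410,::-1],None,fx=3.3,fy=3.3,interpolation=cv2.INTER_CUBIC))
o=env.observe();print(o["tool_pos"],o["tcp_rot"],o["ft_force"],o["wrist_torque"],o["gripper_width"]*91.2)
E
```

```text
[0.5555 0.0238 0.0598] [3.1415 0.0002 1.7762] [-0.4421 -0.7579 -1.0527] [-0.2037 -0.1673  0.0144] 51.70392871972458
```

View pics/s9.png

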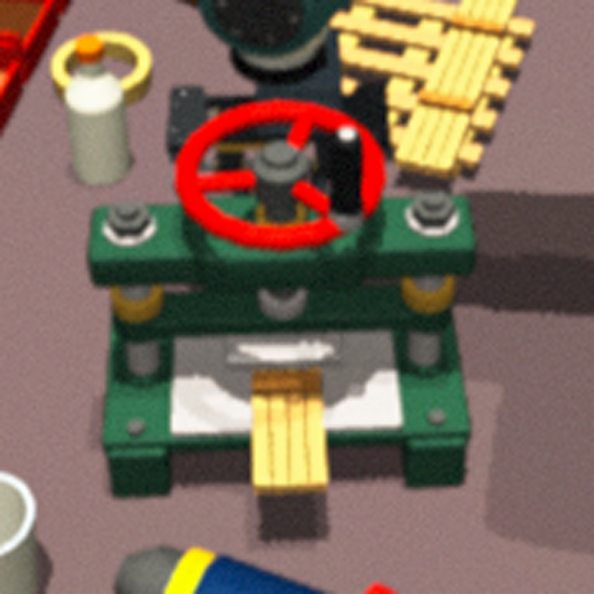

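The panel is sliding out cleanly; its far end is now at (290,490). Continuing the straight draw.

apply_moves --deltas '[-1.5,0,0,0,0,0,4.5,-1.8,0,0,0,0,0,4.5,-1.8,0,0,0,0,0,4.5,-1.8,0,0,0,0,0,4.5,-1.8,0,0,0,0,0,4.5]'

```text
time_s: 17.42
tool_pos: [0.5729, -0.0607, 0.0597]
tcp_rot: [-3.141, -0.0, 1.776]
ft_force: [-0.2, 0.1, -1.5]
gripper_width: 0.57
```

```bash
python3 - <<'E'
from h import *
p,d=env.grab_frame("scene");cv2.imwrite("pics/s10.png",cv2.resize(p[210:390,230:410,::-1],None,fx=3.3,fy=3.3,interpolation=cv2.INTER_CUBIC))
o=env.observe();print(o["tool_pos"],o["tcp_rot"],o["ft_force"],o["wrist_torque"],o["gripper_width"]*91.2)
E
```

```text
[ 0.5738 -0.0629  0.06  ] [3.1409 0.0006 1.7757] [-0.1468 -1.6476 -0.9368] [-0.2143 -0.1026  0.0129] 51.87862507265655
```

View pics/s10.png

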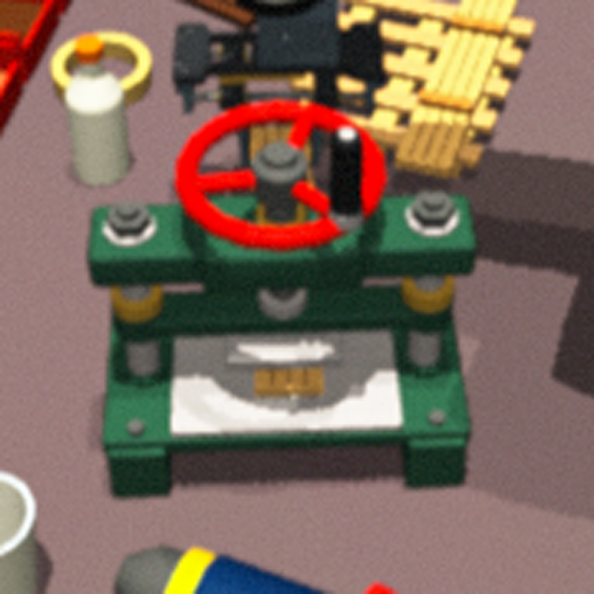

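apply_moves --deltas '[-1.5,0,0,0,0,0,4.5,-1.8,0,0,0,0,0,4.5,-1.8,0,0,0,0,0,4.5,-1.8,0,0,0,0,0,4.5,-1.8,0,0,0,0,0,4.5,-1.8,0,0,0,0,0,4.5,-1.8,0,0,0,0,0,4.5,-1.8,0,0,0,0,0,4.5,0,0,0,0,0,0,4.5]'

```text
time_s: 18.22
tool_pos: [0.6025, -0.2005, 0.06]
tcp_rot: [3.141, 0.001, 1.775]
ft_force: [0.2, 0.7, -0.8]
gripper_width: 0.564
```

```bash
python3 - <<'E'
from h import *
p,d=env.grab_frame("scene");cv2.imwrite("pics/s11.png",p[:,:,::-1])
c=env.camera_params("wrist");p,d=env.grab_frame("wrist");cv2.imwrite("pics/w11.png",p[:,:,::-1]);np.savez("pics/w11.npz",p=p,d=d,**{k:c[k] for k in c})
o=env.observe();print(o["tool_pos"],o["tcp_rot"],o["ft_force"],o["wrist_torque"],o["gripper_width"]*91.2)
E
```

```text
[ 0.6016 -0.1981  0.0596] [-3.1414 -0.0002  1.7757] [-0.262  -0.8799 -1.7147] [-0.0973 -0.1195 -0.0268] 51.799434858735296
```

View pics/s11.png

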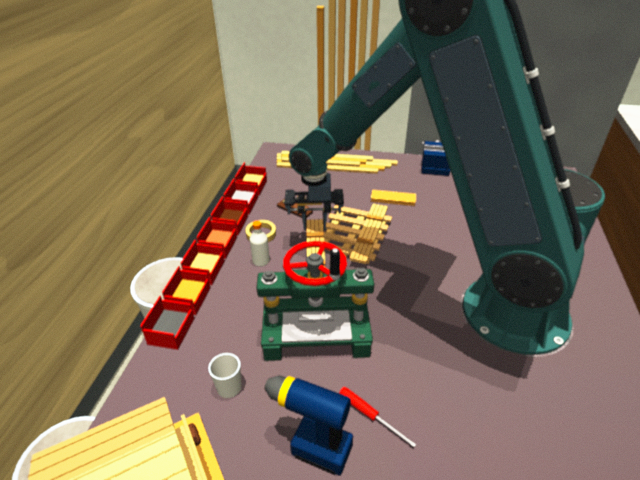

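View pics/w11.png

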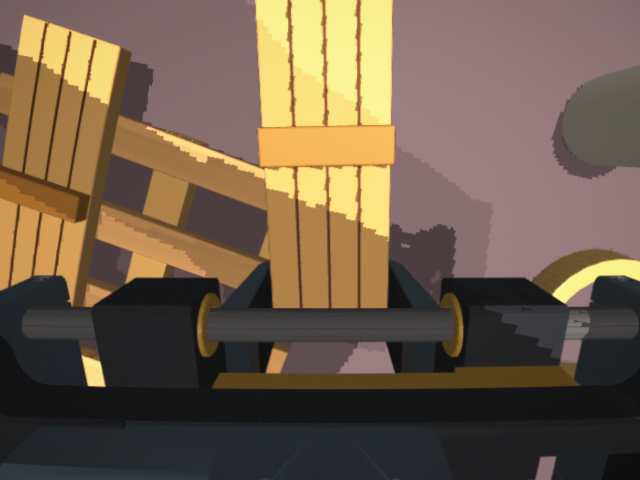

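The panel is clear of the press and held, with its edges at columns 257–392 at the image top. Checking tilt from depth.

```bash
cat > tilt.py <<'E'
from h import *
import sys
z=np.load(sys.argv[1]);c={k:z[k] for k in z.files};c["fovy"]=float(c["fovy"]);D=z["d"]
o=env.observe();yaw=o["tcp_rot"][2]
def pts(r0,r1,c0,c1):
    m=np.zeros(D.shape,bool);m[r0:r1,c0:c1]=1;return cloud(c,D,m)
P=np.vstack([pts(5,110,280,370),pts(180,290,285,375)])
ex=np.array([np.cos(yaw),np.sin(yaw),0]);ey=np.array([np.sin(yaw),-np.cos(yaw),0]);q=P-o["tool_pos"]
A=np.c_[q@ex,q@ey,np.ones(len(q))];s=np.linalg.lstsq(A,P[:,2],rcond=None)[0];print("slope along x,y, z at tcp",s,"rms",np.std(P[:,2]-A@s))
# edges at rows -> panel lateral
hsv=cv2.cvtColor(z["p"],cv2.COLOR_RGB2HSV)
for r in (20,60,100,200,240,280):
    w=(hsv[r,:,0]>12)&(hsv[r,:,0]<35)&(hsv[r,:,1]>70)
    u=330
    l=u
    while l>0 and w[l-3:l].any(): l-=1
    k=u
    while k<638 and w[k+1:k+4].any(): k+=1
    zz=s[2]
    for _ in range(2):
        E=plane(c,[[l,r],[k,r]],zz)-o["tool_pos"]; zz=s[2]+s[0]*(E@ex).mean()
    print(r,l,k,"lat",E@ey,"mid",(E@ey).mean(),"along",(E@ex).mean())
E
python3 tilt.py pics/w11.npz
```

```text
slope along x,y, z at tcp [-0.0084 -0.0028  0.0817] rms 0.0006595161288829083
20 256 392 lat [-0.0279  0.0236] mid -0.0021699961521427155 along 0.11720988982572769
60 258 391 lat [-0.0277  0.0236] mid -0.002023802218430723 along 0.10299642152350455
100 260 391 lat [-0.0275  0.0241] mid -0.0016769938587608835 along 0.08829713111583196
200 237 389 lat [-0.0388  0.0247] mid -0.007039120232269646 along 0.04883503968606909
240 264 389 lat [-0.0282  0.0254] mid -0.0014185187332688854 along 0.031665416893641274
280 270 389 lat [-0.0264  0.0261] mid -0.0001395848303486786 along 0.013548887280195553
```

```bash
python3 - <<'E'
from h import *
o=env.observe()
plan(o["tool_pos"],o["tcp_rot"][2],[(.6005,-.20,.10,1.776,3,4.5),(.5165,-.3945,.10,1.411,12,4.5)])
E
```

```text
-0.05,-0.05,-1.35,0,0,0,4.5,
-0.06,-0.05,-1.34,0,0,0,4.5,
-0.05,-0.04,-1.35,0,0,0,4.5,
-1.44,-1.02,0,0,0,0.03,4.5,
-1.47,-0.97,0,0,0,0.03,4.5,
-1.5,-0.93,0,0,0,0.03,4.5,
-1.53,-0.88,0,0,0,0.031,4.5,
-1.56,-0.83,0,0,0,0.03,4.5,
-1.58,-0.79,0,0,0,0.031,4.5,
-1.61,-0.74,0,0,0,0.03,4.5,
-1.63,-0.69,0,0,0,0.031,4.5,
-1.65,-0.64,0,0,0,0.03,4.5,
-1.66,-0.58,0,0,0,0.031,4.5,
-1.68,-0.54,0,0,0,0.03,4.5,
-1.7,-0.48,0,0,0,0.031,4.5,
# 15 [ 0.5165 -0.3945  0.1   ] 1.4107226078685802
```

apply_moves --deltas '[0,0,-1.3,0,0.004,0,4.5,0,0,-1.4,0,0.004,0,4.5,-0.1,-0.1,-1.3,0,0,0,4.5,-1.4,-1.0,0,0,0,0.03,4.5,-1.5,-1.0,0,0,0,0.03,4.5,-1.5,-0.9,0,0,0,0.03,4.5,-1.5,-0.9,0,0,0,0.03,4.5,-1.6,-0.8,0,0,0,0.03,4.5,-1.6,-0.8,0,0,0,0.03,4.5]'

```text
time_s: 19.07
tool_pos: [0.5591, -0.2965, 0.1003]
tcp_rot: [-3.141, -0.007, 1.596]
ft_force: [-0.4, 1.1, -0.7]
gripper_width: 0.571
```

apply_moves --deltas '[-1.6,-0.7,0,0,0,0.03,4.5,-1.6,-0.7,0,0,0,0.03,4.5,-1.6,-0.6,0,0,0,0.03,4.5,-1.6,-0.6,0,0,0,0.03,4.5,-1.7,-0.5,0,0,0,0.03,4.5,-1.7,-0.5,0,0,0,0.035,4.5,0,0,0,0,0,0,4.5,0,0,0,0,0,0,4.5]'

```text
time_s: 19.73
tool_pos: [0.5184, -0.3926, 0.0994]
tcp_rot: [-3.139, -0.007, 1.412]
ft_force: [-0.2, 0.6, -0.2]
gripper_width: 0.563
```

```bash
python3 - <<'E'
from h import *
p,d=env.grab_frame("top");cv2.imwrite("pics/t12.png",p[:,:,::-1]);np.savez("pics/t12.npz",p=p,d=d)
p,d=env.grab_frame("scene");cv2.imwrite("pics/s12.png",p[:,:,::-1])
c=env.camera_params("wrist");p,d=env.grab_frame("wrist");cv2.imwrite("pics/w12.png",p[:,:,::-1]);np.savez("pics/w12.npz",p=p,d=d,**{k:c[k] for k in c})
o=env.observe();print(o["tool_pos"],o["tcp_rot"],o["ft_force"],o["wrist_torque"],o["gripper_width"]*91.2,o["time_s"])
E
python3 tilt.py pics/w12.npz
```

```text
[ 0.5187 -0.3916  0.0989] [-3.1389 -0.0075  1.4131] [-0.2454  0.125  -0.1973] [-0.148  -0.0344  0.0257] 51.38748308030018 19.8833
slope along x,y, z at tcp [-0.0006 -0.0053  0.1209] rms 0.000666372027484448
20 226 392 lat [-0.0395  0.0234] mid -0.008029509554620128 along 0.11801851208764078
60 84 403 lat [-0.0969  0.0281] mid -0.03440462876184873 along 0.10448020537346822
100 230 391 lat [-0.0395  0.024 ] mid -0.007754597712097517 along 0.08907603495655117
200 105 396 lat [-0.0957  0.0275] mid -0.03407870299233307 along 0.04969319576022971
240 268 388 lat [-0.0266  0.0248] mid -0.0008857803224653783 along 0.032388901759337285
280 270 389 lat [-0.0265  0.026 ] mid -0.00024608696855917336 along 0.014269939184127505
```

View pics/w12.png

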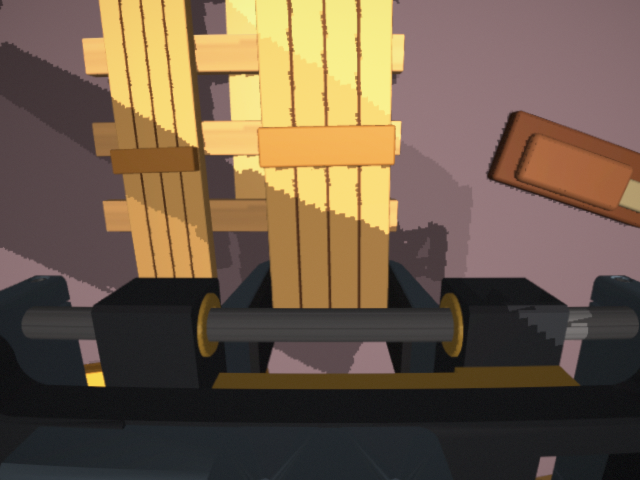

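View pics/t12.png

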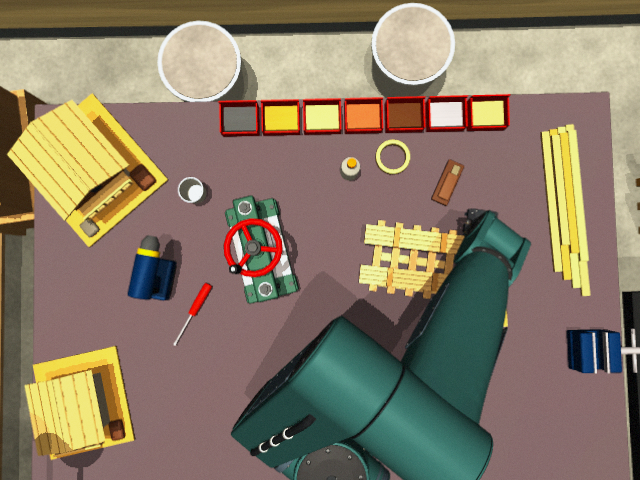

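```bash
python3 - <<'E'
from h import *
z=np.load("pics/w12.npz");c={k:z[k] for k in z.files};c["fovy"]=float(c["fovy"])
for (l,r) in [((84,56),(403,52)),((93,138),(400,138)),((105,215),(397,215))]:
    L,Rr=plane(c,[l,r],.026);d=Rr-L;print(L,Rr,"len",np.hypot(*d[:2]),"yaw",np.arctan2(d[1],d[0]),"mid",(L+Rr)/2)
# top-view: check panel left end and rack
p=np.load("pics/t12.npz")["p"];ct=env.camera_params("top")
cv2.imwrite("pics/t12b.png",cv2.resize(p[205:305,345:485,::-1],None,fx=5,fy=5,interpolation=cv2.INTER_CUBIC))
E
```

```text
[ 0.3831 -0.2371  0.026 ] [ 0.5843 -0.2693  0.026 ] len 0.20372517344808203 yaw -0.158626594402533 mid [ 0.4837 -0.2532  0.026 ]
[ 0.3742 -0.2876  0.026 ] [ 0.5762 -0.321   0.026 ] len 0.20471691423705465 yaw -0.16420856878152737 mid [ 0.4752 -0.3043  0.026 ]
[ 0.367  -0.3393  0.026 ] [ 0.5683 -0.3716  0.026 ] len 0.2039308092973975 yaw -0.15891433860813503 mid [ 0.4677 -0.3554  0.026 ]
```

View pics/t12b.png

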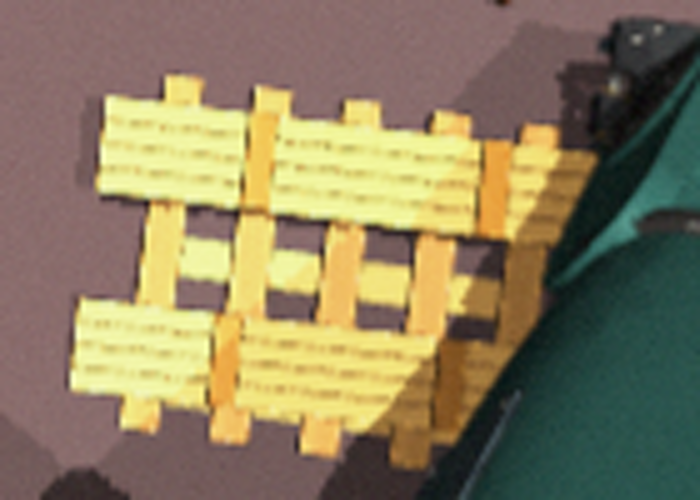

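```bash
python3 - <<'E'
from h import *
ct=env.camera_params("top")
Z=lambda l:np.array(l,float)/5+[345,205]-.4
P=plane(ct,Z([[107,95],[575,149],[98,192],[545,241]]),.121);print(P)
print("yaw",[-np.arctan2(*(P[a]-P[b])[:2]) for a,b in ((0,1),(2,3))],"end mid",(P[0]+P[2])/2)
e=(P[0]+P[2])/2; y=-.14;print("centre",e-.15*np.array([-np.sin(y),np.cos(y),0]))
P=plane(ct,Z([[183,76],[140,432],[538,124]]),.026);print(P,"slat yaw",np.arctan2(*(P[0]-P[1])[[1,0]]))
c=np.array([.5187,-.3916]);
for py in (1.413,1.425):print("from tool",c+.1335*np.array([np.cos(py),np.sin(py)])-.0015*np.array([np.sin(py),-np.cos(py)]))
E
```

```text
[[ 0.5862 -0.115   0.121 ]
 [ 0.5513 -0.369   0.121 ]
 [ 0.5332 -0.1088  0.121 ]
 [ 0.5015 -0.351   0.121 ]]
yaw [np.float64(-0.136280582129658), np.float64(-0.13000815653087613)] end mid [ 0.5597 -0.1119  0.121 ]
centre [ 0.5388 -0.2604  0.121 ]
[[ 0.6038 -0.1666  0.026 ]
 [ 0.3993 -0.1364  0.026 ]
 [ 0.5717 -0.3703  0.026 ]] slat yaw -0.14651863456538672
from tool [ 0.5382 -0.2595]
from tool [ 0.5366 -0.2593]
```

apply_moves --deltas '[-0.2,-0.5,1.2,0,0,0.012,4.5,0,0,1.6,0,0,0,4.5,0,0,1.6,0,0,0,4.5,0,0,1.4,0,0,0,4.5,0,0,1.0,0,0,0,4.5,0,0,0.6,0,0,0,4.5,0,0,0.3,0,0,0,4.5,0,0,0,0,0,0,4.5]'

```text
time_s: 20.55
tool_pos: [0.5129, -0.3928, 0.0209]
tcp_rot: [-3.138, -0.008, 1.4]
ft_force: [-0.8, 0.2, -0.6]
gripper_width: 0.567
```

```bash
python3 - <<'E'
from h import *
c=env.camera_params("wrist");p,d=env.grab_frame("wrist");cv2.imwrite("pics/w13.png",p[:,:,::-1]);np.savez("pics/w13.npz",p=p,d=d,**{k:c[k] for k in c})
o=env.observe();print(o["tool_pos"],o["tcp_rot"],o["ft_force"],o["wrist_torque"],o["gripper_width"]*91.2,o["time_s"])
E
python3 tilt.py pics/w13.npz | head -1
```

```text
[ 0.5131 -0.393   0.0215] [-3.1387 -0.0074  1.3998] [ 0.3187  0.1566 -0.8691] [-0.1869 -0.0157 -0.0573] 51.78892269160341 20.6
slope along x,y, z at tcp [ 0.0004 -0.0063  0.0428] rms 0.0006599242581871439
```

View pics/w13.png

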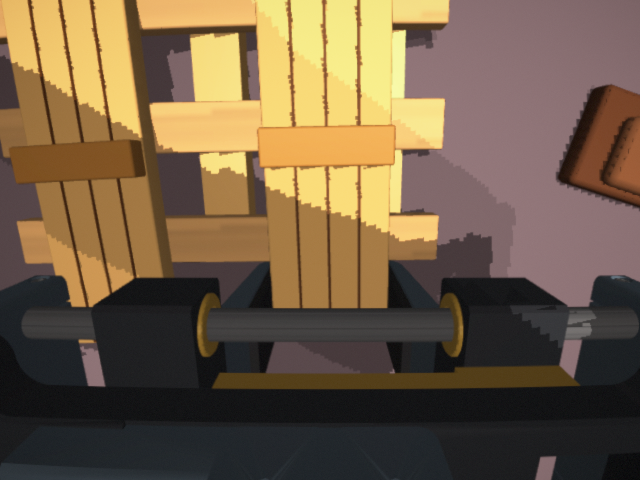

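```bash
python3 - <<'E'
from h import *
z=np.load("pics/w13.npz");c={k:z[k] for k in z.files};c["fovy"]=float(c["fovy"])
S=plane(c,[[443,100],[444,148],[437,214],[438,260],[447,24]],.026);
L=plane(c,[[258,100],[272,200],[272,260]],.0428);R=plane(c,[[391,100],[389,200],[388,260]],.0428)
ry=-.155;ax=np.array([np.cos(ry),np.sin(ry)]);ay=np.array([-np.sin(ry),np.cos(ry)])
print("slat ends x'",S[:,:2]@ax,"y'",S[:,:2]@ay);print("panel L",L[:,:2]@ax,"R",R[:,:2]@ax)
e=(S[:,:2]@ax).mean()-.1025
print("panel mid in rack x",((L+R)/2)[:,:2]@ax-e)
E
```

```text
slat ends x' [0.6183 0.6198 0.6182 0.6199 0.6187] y' [-0.218  -0.2386 -0.2686 -0.2911 -0.1874]
panel L [0.5405 0.544  0.5426] R [0.5928 0.5928 0.593 ]
panel mid in rack x [0.0501 0.0519 0.0513]
```

Panel mid is at rack x ≈ +51 mm, aligned. Lowering in small steps until it touches.

apply_moves --deltas '[0,0,0.2,0,0,0,4.5,0,0,0.1,0,0,0,4.5,0,0,0.1,0,0,0,4.5,0,0,0,0,0,0,4.5]'

```text
time_s: 20.93
tool_pos: [0.513, -0.393, 0.0176]
tcp_rot: [-3.139, -0.007, 1.4]
ft_force: [-0.8, 0.1, -0.2]
gripper_width: 0.566
```

apply_moves --deltas '[0,0,0.1,0,0,0,4.5,0,0,0,0,0,0,4.5]'

```text
time_s: 21.1
tool_pos: [0.5131, -0.393, 0.0165]
tcp_rot: [-3.139, -0.007, 1.4]
ft_force: [0.4, 0.4, 0.1]
gripper_width: 0.567
```

apply_moves --deltas '[0,0,0.08,0,0,0,4.5,0,0,0,0,0,0,4.5]'

```text
time_s: 21.27
tool_pos: [0.5131, -0.3931, 0.0161]
tcp_rot: [-3.139, -0.007, 1.4]
ft_force: [-2.9, 0.4, 8.3]
gripper_width: 0.569
```

Contact at 8 N. Opening slowly.

apply_moves --deltas '[0,0,-0.02,0,0,0,5.2,0,0,0,0,0,0,5.5,0,0,0,0,0,0,6,0,0,0,0,0,0,6.6,0,0,0,0,0,0,6.6]' --newtons 10

```text
time_s: 21.68
tool_pos: [0.5129, -0.3929, 0.0157]
tcp_rot: [-3.139, -0.008, 1.4]
ft_force: [1.0, 0.4, 0.2]
gripper_width: 0.723
```

```bash
python3 - <<'E'
from h import *
c=env.camera_params("wrist");p,d=env.grab_frame("wrist");cv2.imwrite("pics/w14.png",p[:,:,::-1]);np.savez("pics/w14.npz",p=p,d=d,**{k:c[k] for k in c})
o=env.observe();print(o["tool_pos"],o["tcp_rot"],o["ft_force"],o["wrist_torque"],o["gripper_width"]*91.2,o["time_s"])
E
python3 tilt.py pics/w14.npz | head -1
```

```text
[ 0.513  -0.3929  0.0158] [-3.1386 -0.0075  1.3998] [ 0.0237 -0.9672 -0.0432] [-0.0173 -0.0748  0.0394] 66.14264482278598 21.7333
slope along x,y, z at tcp [-0.0001 -0.0007  0.0383] rms 0.0006611499600032788
```

View pics/w14.png

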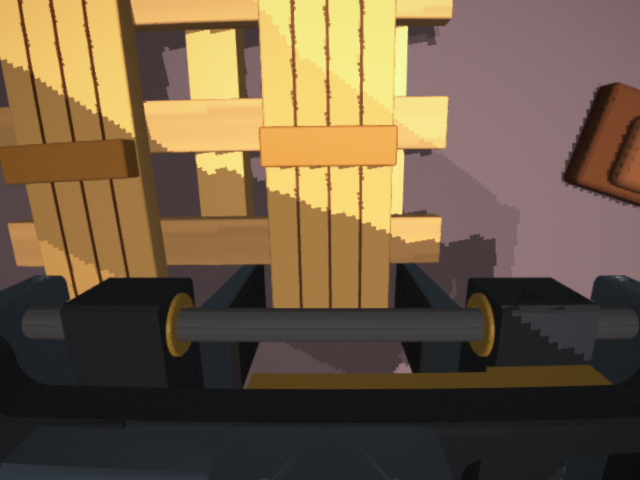

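The panel lies flat (top 38 mm, slope 0) with the fingers clear at 245–262 and 395–412. Retreating straight up, then aside.

apply_moves --deltas '[0,0,-1,0,0,0,6.6,0,0,-2,0,0,0,6.6,0,0,-3,0,0,0,6.6,0,0,-3,0,0,0,6.6,0,0,-3,0,0,0,6.6,0,0,-3,0,0,0,6.6,-2.5,0,-2,0,0,0,6.6,-3,0,-1,0,0,0,6.6,-3,0,0,0,0,0,6.6,-3,0,0,0,0,0,6.6,-3,0,0,0,0,0,6.6,0,0,0,0,0,0,6.6]'

```text
time_s: 22.73
tool_pos: [0.4875, -0.5415, 0.1958]
tcp_rot: [-3.14, -0.006, 1.397]
ft_force: [-0.5, -0.9, 0.2]
gripper_width: 0.722
```

```bash
python3 - <<'E'
from h import *
p,d=env.grab_frame("top");cv2.imwrite("pics/t15.png",p[:,:,::-1]);np.savez("pics/t15.npz",p=p,d=d)
p,d=env.grab_frame("scene");cv2.imwrite("pics/s15.png",p[:,:,::-1])
o=env.observe();print(o["tool_pos"],o["ft_force"],o["time_s"],o["qd"])
E
```

```text
[ 0.4881 -0.5378  0.1951] [0.4908 0.5766 0.593 ] 22.8333 [ 0.0273 -0.0122  0.0258  0.0029 -0.0022  0.0059]
```

View pics/t15.png

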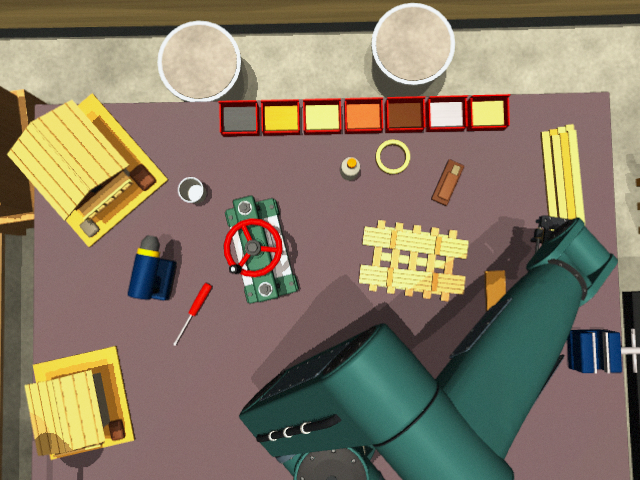

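View pics/s15.png

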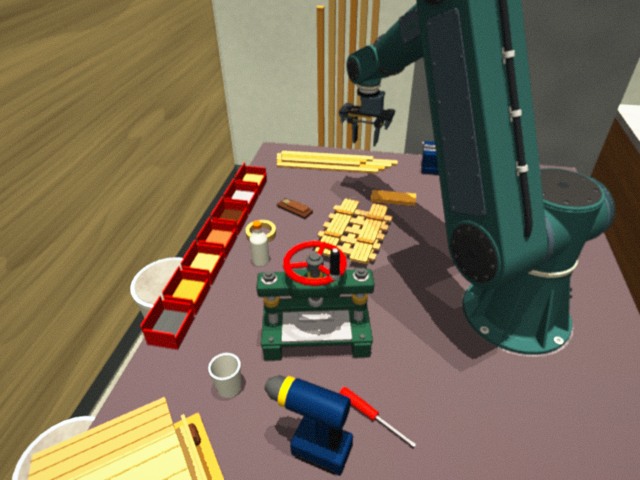

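Top view: panel on the rack's free half, about (362–469, 226–258). The dry panel and everything else are where they were, and the press is open with its handle at (234,268). Handing in.

```bash
python3 - <<'E'
from bench import env
print(env.job_done())
E
```

```text
the job is handed in; nothing more can be done
None
```

The press is open and snug against its collars, and the glued balcony floor is lying on the free side of the drying rack. I handed the job in at about 23 s.

- **Press:** I wound the wheel anticlockwise by its handle, about 1.8 turns. The force at the handle was about 5 N while turning, then climbed steadily and smoothly at the stop. I stopped at 16 N, inside the snug range. The scene view shows the crossbar ears up at the brass collars.
- **Panel:** I drew it out endways, straight, from the rack-side end. Force on the wrist stayed under about 2 N in every reading. I set it down with about 8 N at contact and released it slowly.
- **Last checks:** The panel lies level, its top at 38 mm with no measurable tilt. Just before the set-down it was centred at rack x of about +51 mm, within about 0.02 rad of the rack's line. In the last pictures everything else looks where it was, and the gripper is touching nothing.

Three readings were less clear:
- **Stop stiffness:** The stop felt soft, not a dead stop. The force rose only about 0.5 N per mm at the handle, so I used the wheel's spokes to confirm the wheel was turning with the hand and the pads were not slipping.
- **Force relaxation:** When I paused partway at the stop, the force eased from about 14 N to 10–11 N.
- **Rack angle:** Estimates from the two cameras differed by about 0.01 rad.

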